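Load the plaster doser's cup magazine, latch its keeper and switch it on

ROBOT

A 7-joint arm with a two-finger parallel gripper is mounted at the origin on a cart in front of the work surface, level with it; the furniture and walls round the work are solid. World frame = base frame: x ahead of the robot, y to its left, z up, the work surface at z = 0. Lengths are in mm, angles in rad, forces in N, time in s.
With the tool pointing down it reaches from about 400 to 875 mm from the base axis. Payload 19.3 kg.
Tool frame: the origin (TCP) lies midway between the tips of the shut fingers; the grasp point (between the pads) lies 19 mm behind it; z points along the fingers, y is the line along which they close (so a half turn about z gives the same grasp; the last joint's range is limited). The gripper opens to 85 mm and grips with 20 to 120 N. Pads are 22 mm wide; open, the fingers measure 114 mm over their backs; the gripper's body (76 mm by 85 mm) begins 54 mm behind the grasp point. The pads swing forward as they close: fully open they stand 13 mm farther back than shut.
Start: joints at [-0.07, 0.521, -0.036, 1.599, 0.021, 1.021, -0.113], TCP at [624.991, -0.025, 203.691] pointing down, gripper open.
Joint ranges: [-2.91, 2.91], [-0.3, 2.13], [-1.5, 1.42], [0.17, 2.43], [-1.26, 4.41], [0.16, 1.93], [-2.52, 2.52]. Speed limits (rad/s): [1.89, 1.89, 2.39, 2.39, 3.01, 3.01, 3.01].

INTERFACE

Orientations are given as a unit quaternion [w, x, y, z].
In Python, from workcell import state, read_camera, close_job gives the robot as it stands.
- The arm moves only by the tool arm_command, never from a script. Its argument "commands" is a list of rows, each a list of 6 numbers: the shift along the world's x, y, z scaled (see below), then the turn, a rotation vector about the world's x, y, z scaled (see below). In form: [[x, y, z, ax, ay, az], ...]. A call has exactly 5 rows; each row is the pose to reach, as a shift and turn from the pose commanded when the call began; what a row does not reach only later rows make up. The controller multiplies each number of a shift by 0.15 m and each number of a turn by pi/4 rad. A row lasts 1/8 s, in which the tool goes at most 62.5 mm and 10.7 degrees, less where a joint would pass 70% of its speed; a pose out of reach is approached as far as the arm can. A call with a number of a shift or a turn outside -1 to 1 is refused whole. A call with a gripper value outside its range is refused whole. "fingers" is the gripper's target within -1 to 1 (fully open at 1, half-way at 0, shut at -1), set as the call begins (left out, the last holds). The fingers move at their own pace and stop on an object; the grip force is fixed at half the most. Time passes only in rows, so rows that repeat a pose let the fingers close, or fill a call up. It gives the time, the measured TCP pose, the force, the opening and the grip force at its end, in the units of the state.
- state(): the state, without advancing time (a new reading comes with each control period).
- read_camera(name): name is "scene" or "side" or "wrist"; returns a dict with "img" (480x640x3 uint8, blue, green, red), "mtx" (3x3 intrinsics, pixels), "camera_from_world" (4x4, takes a point from world to camera coordinates); the wrist camera has in their place "mount" (4x4, takes a point from camera to tool coordinates, whose origin is the TCP and whose axes are the flange's). Camera axes: x right, y up, looking along -z (the intrinsics and any distortion apply to the point x, -y, -z); pixel columns grow to the right and rows downward; lengths in mm; the calibration is good to about 2 mm. A picture is of the moment at which its call begins: read the wrist's pose just before it. There is no depth.
- close_job(): hands the job in; it is judged then, once.
The state is a dict: "clock": time; "joint_positions": joint angles; "joint_vel": joint speeds; "joint_efforts": joint torques, N m; "position": TCP position; "eef_rot": TCP orientation; "contact_force": force on the tool from outside, world axes, zero at the start; "torque": the same for the moment, N m; "opening": opening from 0.0 (shut) to 1.0 (fully open); "grasp_force": force on a finger pad.
Only numpy, scipy, OpenCV 4.12 (cv2) and the standard library are available. Lean on these libraries where they do the work, as an engineer would, in place of code of your own. Each camera call takes 0.05 s, during which the arm holds its last target. There are 200 camera calls.

TASK

Make the plaster doser ready: nest all the loose plastic mixing cups that stand on the table upright, one inside another, into the round seat of the cup magazine. Then swing the red keeper bar over the stack until it has snapped home in its catch, and after that switch the doser on at the control box: raise its locking collar by the orange ball, flip the lever across away from its off side, and let the collar drop back down into its lock. Leave the other jars, tins and tools where they are.

Things in the scene. Friction and masses are not known exactly. Their poses are not given: they have to be found in the camera images.
- cup_1: blue plastic mixing cup, loose (may be absent: None), 64 mm high, 0.07-0.09 kg. Foot 38 mm across, sides widen evenly to 58 mm at 50 mm height; straight rim band 64 mm across from 51 to 64 mm height: grip it there across the outside. Wall 2.5 mm, inner floor 20 mm above the underside. Origin: centre of the underside, z up through the mouth. Nested, each stands 20 mm above the next lower one, 1.5 mm play.
- cup_2: green plastic mixing cup, loose (may be absent: None), 64 mm high, 0.07-0.09 kg. Foot 38 mm across, sides widen evenly to 58 mm at 50 mm height; straight rim band 64 mm across from 51 to 64 mm height: grip it there across the outside. Wall 2.5 mm, inner floor 20 mm above the underside. Origin: centre of the underside, z up through the mouth. Nested, each stands 20 mm above the next lower one, 1.5 mm play.
- cup_3: yellow plastic mixing cup, loose (may be absent: None), 64 mm high, 0.07-0.09 kg. Foot 38 mm across, sides widen evenly to 58 mm at 50 mm height; straight rim band 64 mm across from 51 to 64 mm height: grip it there across the outside. Wall 2.5 mm, inner floor 20 mm above the underside. Origin: centre of the underside, z up through the mouth. Nested, each stands 20 mm above the next lower one, 1.5 mm play.
- cup_4: red plastic mixing cup, loose (may be absent: None), 64 mm high, 0.07-0.09 kg. Foot 38 mm across, sides widen evenly to 58 mm at 50 mm height; straight rim band 64 mm across from 51 to 64 mm height: grip it there across the outside. Wall 2.5 mm, inner floor 20 mm above the underside. Origin: centre of the underside, z up through the mouth. Nested, each stands 20 mm above the next lower one, 1.5 mm play.
- cup_5: white plastic mixing cup, loose (may be absent: None), 64 mm high, 0.07-0.09 kg. Foot 38 mm across, sides widen evenly to 58 mm at 50 mm height; straight rim band 64 mm across from 51 to 64 mm height: grip it there across the outside. Wall 2.5 mm, inner floor 20 mm above the underside. Origin: centre of the underside, z up through the mouth. Nested, each stands 20 mm above the next lower one, 1.5 mm play.
- magazine: grey base plate of the cup magazine, fixed, 270 x 115 x 12 mm, long side along its x; origin at the centre of its underside, z up. In the middle the cup seat; the hinge post, 178 mm high, 110 mm from it on the +x side; the catch post, 199 mm high, 110 mm from it on the -x side. A stack of five cups reaches 164 mm above the table; the keeper bar passes over it.
- mould_flat: the big flat plaster mould lying behind the cups, fixed: a slab 338 mm deep (x) by 415 mm wide (y), its top 89 mm above the table, on a board 388 x 460 mm and 30 mm thick; origin at the centre of the underside, z up.
- seat (a point): the round aluminium socket in the middle of the magazine. The point is where the origin of the lowest cup rests, 20 mm above the table; z up, x from the catch towards the hinge post. The socket's rim is 24 mm above the point; its bore, 39 mm at the bottom, widens like the inside of a cup (1.5 mm play). All cups are nested here, one inside another.
- keeper_grip (a point): middle of the black upright knob on the red keeper bar, to be pinched from above: 20 mm across, 36 mm tall, its top 21 mm above the point. 140 mm from the hinge axis, 205 mm above the table; the bar's top is 15 mm below the point. Bar 16 mm wide, 9 mm thick, reaching 218 mm from the hinge; underside 180 mm above the table.
- keeper_pivot (a point): on the vertical hinge axis of the keeper bar, above its post, at the height of keeper_grip (fixed).
- keeper (a joint): angle of the keeper bar, rad: 0 = closed, over the seat, its end in the catch; starts 1.3 to 1.6 open, range 0 to 1.75. Closing turns it counter-clockwise seen from above about keeper_pivot, in a level plane. Stays where left. It must be pushed past a spring ball at 0.08 to 0.04 (some 6 N at the knob) and then sits home at 0 to 0.015; short of the ball it is not closed.
- control_box: grey control box, fixed, 130 x 90 x 50 mm, with the toggle lever in the middle of its top; origin at the centre of its underside, x towards the lever's on side, y along the lever's hinge axis, z up.
- collar_grip (a point): centre of the orange rubber ball, 28 mm across, at the upper end of the locking collar round the toggle lever; the collar's steel sleeve below it is 16 mm across. 73 mm from the lever's hinge axis with the collar down. z up along the lever, y along the hinge axis; pinch the ball from above at its +y and -y flanks, about its middle; it can turn between the fingers as the lever swings. Moves with lever and collar.
- switch_pivot (a point): on the lever's hinge axis, 62 mm above the table (fixed); y along the hinge axis, x to the side where the lever leans when on, z up. Steel gates beside the lever reach 31 mm above this point, within 12 mm of it in x and 21 mm in y.
- switch_lever (a joint): lean of the toggle lever, rad: -0.45 = off, leaning to the -x side of switch_pivot; +0.45 = on, leaning to its +x side; these are its stops. Locked within 0.08 of a stop while the collar is down. Stays where it is left.
- switch_collar (a joint): how far the collar is raised along the lever, m: 0 = down (locked), at most 0.015. A spring pulls it down with 2 N at 0 and 3 N at 0.015. Raise it 0.011 or more to swing the lever across; between the two ends it cannot go fully down.
Not all that is in view belongs to the job. There is more than one size of the cup_4; the one meant has the size given above.

How it is judged (in metres and radians):
On the way, in this order (a step that is already met when the one before it is completed fails the run):
1. all the cups that are there are nested upright in the seat (horizontal distance between each of cup_1, cup_2, cup_3, cup_4, cup_5 and seat below 0.006 m and angle between each of cup_1, cup_2, cup_3, cup_4, cup_5's own z axis and vertical below 0.1 rad and z of cup_1 in the frame of seat between -0.005 and 0.086 m and linear speed of each of cup_1, cup_2, cup_3, cup_4, cup_5 below 0.05 m/s and z of cup_2 in the frame of seat between -0.005 and 0.086 m and z of cup_3 in the frame of seat between -0.005 and 0.086 m and z of cup_4 in the frame of seat between -0.005 and 0.086 m and z of cup_5 in the frame of seat between -0.005 and 0.086 m), for 0.2 s.
2. then the keeper bar is home in its catch, the cups still nested (all of step 1 and value of joint keeper between -0.03 and 0.025 rad), for 0.2 s.
3. then the lever is across at its on side with the collar down (value of joint switch_lever above 0.36 rad and value of joint switch_collar below 0.004 m and value of joint keeper between -0.03 and 0.025 rad), for 0.2 s.
At the end, for the whole second after the job is handed in: Every cup present is in the seat's stack: within 6 mm of the seat's axis, tilted less than 0.10 rad, not more than 86 mm above the seat point, at rest; the keeper's angle is below 0.025 rad; the lever is beyond 0.36 rad on its on side and the collar is less than 4 mm up (all of step 1 and all of step 3); the robot touches nothing.
It fails at once if another thing on the table is pushed 5 cm or more aside (distance of any of jar, tin, sanding from where it was at the start of the episode above 0.05 m).
Of cup_1, cup_2, cup_3, cup_4, cup_5 only 3 to 5 are there at a start; the rules pass over those that are not, and their reading is None.
At some moment in a run one of cup_1, cup_2, cup_3, cup_4, cup_5 may be knocked a few centimetres aside while the robot is not near it.
It also fails if it takes over 210 s, if anything falls off the work surface, if the arm or the gripper's body presses on something with over 40 N, if the wrist force passes 120 N, or if a joint passes its speed limit or range.

## Working session

There is one attempt and no reset: what is moved stays moved. The work goes in short steps, Python scripts to look and compute and a tool call to move; the robot and the scene stay as the last step left them, time stands still between calls to the robot, and variables do not carry over. Pictures are saved under pics/ and viewed, at most 14 in all, crops included, and the job is handed in when it is done.

Besides the shell and the picture viewer there is one more tool, called after "Call:" in YAML: its name, and indented under it one key for each argument. arm_command: Moves the arm, as the interface text tells. Its arguments: {"type":"object","properties":{"commands":{"type":"array","items":{"type":"array","items":{"type":"number","minimum":-1,"maximum":1}}},"fingers":{"type":"number"}},"required":["commands"]}

```bash
mkdir -p pics; cat > h.py <<'E'
import numpy as np, cv2
from workcell import state, read_camera
def snap(n,f):
    s=state(); c=read_camera(n); cv2.imwrite('pics/'+f+'.png',c['img'])
    np.savez('pics/'+f+'.npz',mtx=c['mtx'],T=c['camera_from_world'] if n!='wrist' else c['mount'],pos=s['position'],q=s['eef_rot']); return c
def ray(f,u,v):
    d=np.load('pics/'+f+'.npz'); T=d['T']; p=np.linalg.inv(d['mtx'])@[u,v,1]
    p=np.array([p[0],-p[1],-p[2]])
    if 'wrist' in f:
        from scipy.spatial.transform import Rotation as R
        Rw=R.from_quat(np.roll(d['q'],-1)).as_matrix()
        return Rw@T[:3,3]+d['pos'], Rw@T[:3,:3]@p
    return -T[:3,:3].T@T[:3,3], T[:3,:3].T@p
def at(f,u,v,z):
    o,d=ray(f,u,v); return (o+d*(z-o[2])/d[2]).round(1)
def proj(f,P):
    d=np.load('pics/'+f+'.npz'); c=d['T'][:3,:3]@P+d['T'][:3,3]; c=d['mtx']@[c[0],-c[1],-c[2]]; return (c[:2]/c[2]).round(1)
E
python3 -c "
from h import *
for n in ['scene','side','wrist']:
  c=snap(n,n+'0'); print(n,c['mtx'].tolist(), {k:v for k,v in c.items() if k not in('img','mtx')})
print(state())"
```

```text
scene [[530.3921979664838, 0.0, 318.81752482986815], [0.0, 530.3921979664838, 242.4022401142748], [0.0, 0.0, 1.0]] {'camera_from_world': array([[-8.03200973e-01, -5.95639495e-01,  9.04373865e-03,
         4.53131865e+02],
       [ 4.25778542e-01, -5.63398802e-01,  7.08021485e-01,
        -3.36230604e+02],
       [-4.16630328e-01,  5.72534176e-01,  7.06132981e-01,
        -1.16201953e+03],
       [ 0.00000000e+00,  0.00000000e+00,  0.00000000e+00,
         1.00000000e+00]])}
side [[488.8064165521208, 0.0, 325.34675251075646], [0.0, 488.8064165521208, 235.16260362331664], [0.0, 0.0, 1.0]] {'camera_from_world': array([[-9.96841190e-01, -7.65703585e-02,  2.10860642e-02,
         5.73023161e+02],
       [ 5.87822402e-02, -5.32785396e-01,  8.44206355e-01,
        -1.54399757e+02],
       [-5.34068362e-02,  8.42779153e-01,  5.35603406e-01,
        -1.17379214e+03],
       [ 0.00000000e+00,  0.00000000e+00,  0.00000000e+00,
         1.00000000e+00]])}
wrist [[403.38606851593613, 0.0, 320.2624998381311], [0.0, 403.38606851593613, 238.374943723103], [0.0, 0.0, 1.0]] {'mount': array([[ 1.164219
[... 397 characters left out ...]
3632763,  1.59983176,  0.02120518,
        1.02108893, -0.11281189]), 'joint_vel': array([ 5.09502241e-04, -7.21301308e-04, -8.65307281e-05, -4.29755441e-03,
        4.51559099e-04, -1.00463519e-03, -3.06767440e-04]), 'joint_efforts': array([ 4.00798544e-04, -9.27376485e+01,  1.98035471e+00, -3.70049715e+01,
        1.79930578e-02,  6.46477114e-03, -1.41420460e-05]), 'position': array([ 6.24751380e+02, -3.22482528e-02,  2.03287780e+02]), 'eef_rot': array([-2.61723149e-04,  7.07115743e-01,  7.07097707e-01, -3.01325950e-04]), 'contact_force': array([-0.41925919, -0.10667234,  1.46340287]), 'torque': array([0.00917146, 0.00531466, 0.00772209]), 'grasp_force': 0.0, 'opening': 1.0033429864501795}
```

View pics/scene0.png

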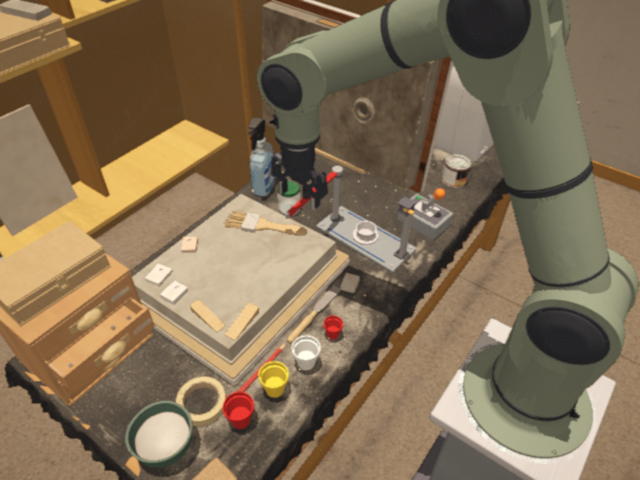

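View pics/side0.png

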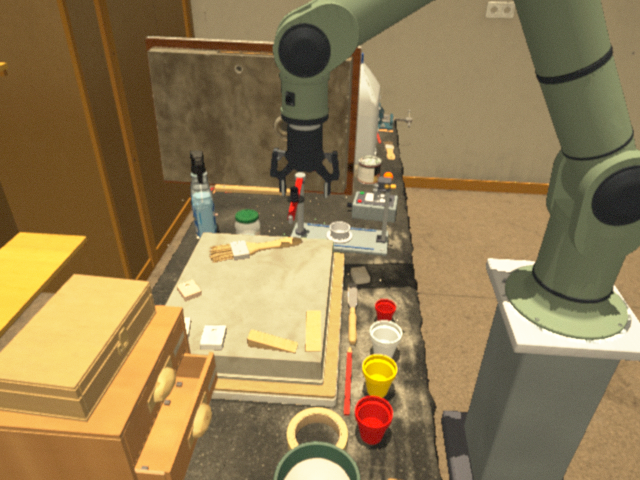

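```bash
python3 -c "
import cv2,numpy as np
s=cv2.imread('pics/scene0.png');d=cv2.imread('pics/side0.png')
r=lambda i,x,y,w,h,k:cv2.resize(i[y:y+h,x:x+w],None,fx=k,fy=k,interpolation=cv2.INTER_CUBIC)
cv2.imwrite('pics/c1.png',np.hstack([r(s,210,305,133,150,3),r(d,330,290,100,150,4)[:450]]))
cv2.imwrite('pics/c2.png',r(s,270,140,200,150,4))
"
```

```text
(no output)
```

View pics/c1.png

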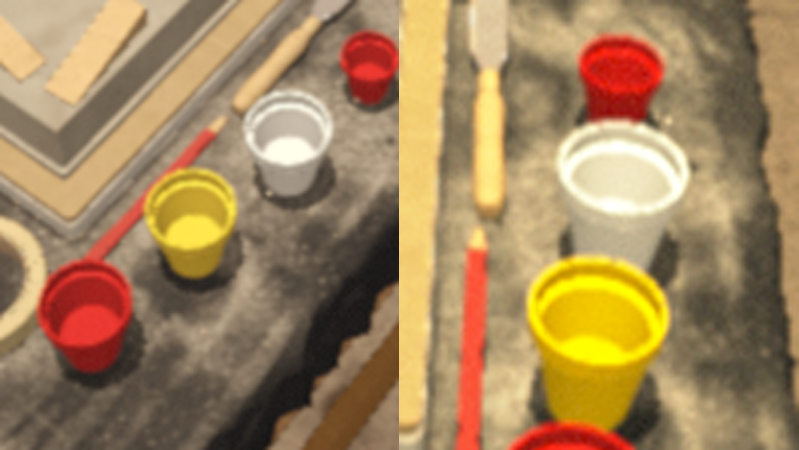

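View pics/c2.png

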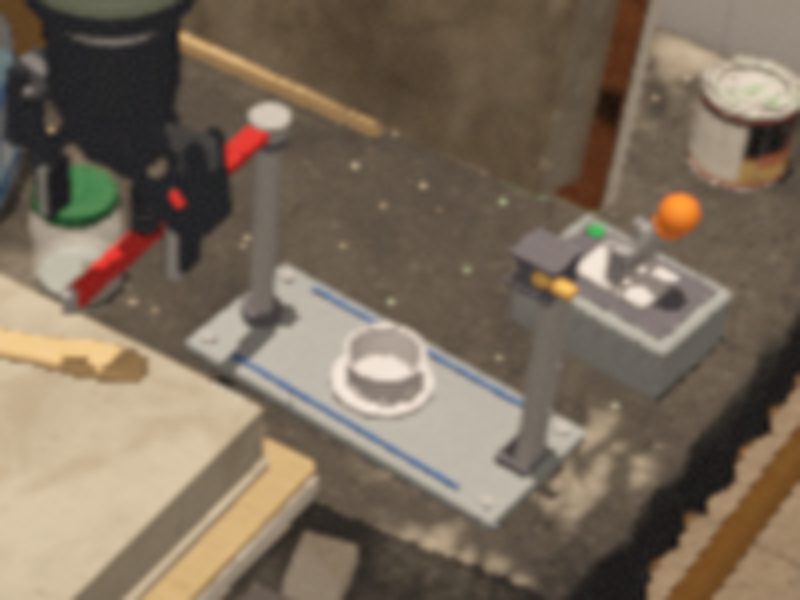

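```bash
python3 -c "
from h import *
for n,u,v in [('white',306.2,345.7),('yellow',273.7,371.7),('red',238.7,402.7),('smallred',333.3,323.5)]: print(n,at('scene0',u,v,64))
print('side w,y',at('side0',385.9,331.3,64),at('side0',379.75,366,64))
print('seat',at('scene0',366.2,227.5,44))
q=[at('scene0',270+a/4,140+b/4,12) for a,b in [(187,342),(495,524),(583,433),(283,265)]];print(q,np.mean(q,0))
print('hinge top',at('scene0',337.5,169.5,190),'ball z~128',at('scene0',439.3,194,128))
q=[at('scene0',270+a/4,140+b/4,50) for a,b in [(512,283),(658,365),(731,296),(590,215)]];print(q,np.mean(q,0))
print('bar end',at('scene0',270+82/4,140+290/4,185))
"
```

```text
white [436.9 219.4  64. ]
yellow [452.2 312.7  64. ]
red [462.9 410.1  64. ]
smallred [424.  134.2  64. ]
side w,y [437.8 220.6  64. ] [451.7 313.4  64. ]
seat [ 549.1 -200.1   44. ]
[array([ 683.8, -151.2,   12. ]), array([ 416.1, -133. ,   12. ]), array([ 411.1, -242.4,   12. ]), array([ 676.9, -262. ,   12. ])] [ 546.975 -197.15    12.   ]
hinge top [ 657.8 -207.5  190. ] ball z~128 [ 418.6 -354.3  128. ]
[array([ 511.4, -308.1,   50. ]), array([ 387.9, -295.2,   50. ]), array([ 379.9, -390.2,   50. ]), array([ 504. , -408.8,   50. ])] [ 445.8   -350.575   50.   ]
bar end [653.6  -0.9 185. ]
```

View pics/wrist0.png

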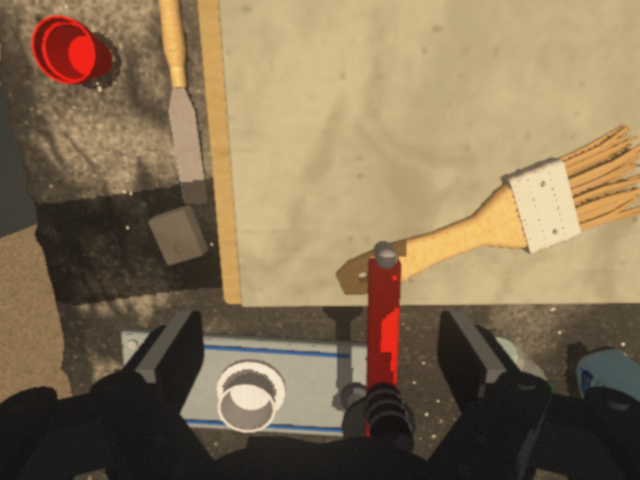

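Call:
arm_command:
  commands:
    - [0, 0, 0.4, 0, 0, 0]
    - [-0.1, 0.1, 0.667, 0, 0, 0]
    - [-0.5, 0.5, 0.667, 0, 0, 0]
    - [-0.9, 0.9, 0.667, 0, 0, 0]
    - [-1, 1, 0.667, 0, 0, 0]
  fingers: 1

```text
clock: 0.78
position: [475.7, 148.7, 303.7]
eef_rot: [0.0, 0.707, 0.707, 0.0]
contact_force: [0.5, 1.8, -0.1]
opening: 1.001
grasp_force: 0.0
```

Call:
arm_command:
  commands:
    - [-0.1, 0, -0.1, 0, 0, 0]
    - [-0.25, 0, -0.4, 0, 0, 0]
    - [-0.25, 0, -0.4, 0, 0, 0]
    - [-0.25, 0, -0.4, 0, 0, 0]
    - [-0.25, 0, -0.4, 0, 0, 0]

```text
clock: 1.4
position: [440.9, 147.7, 244.6]
eef_rot: [0.0, 0.707, 0.707, 0.001]
contact_force: [-0.4, 1.5, 0.5]
opening: 0.998
grasp_force: 0.0
```

```bash
python3 -c "
from h import *
snap('wrist','wrist1');snap('scene','scene1');print(state()['position'],state()['eef_rot'],state()['clock'])"
```

```text
[440.58784421 147.62618728 244.32731674] [1.89219287e-04 7.07264112e-01 7.06949221e-01 4.88051406e-04] 1.5
```

View pics/wrist1.png

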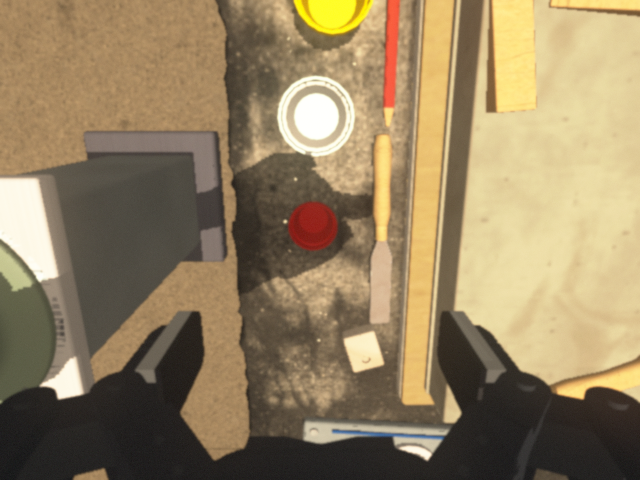

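```bash
python3 -c "
from h import *
print(at('wrist1',316.3,115.5,64),at('wrist1',314,225,50), at('wrist1',278,115,64),at('wrist1',355,115,64))"
```

```text
[438.4 220.9  64. ] [435.9 122.5  50. ] [406.5 221.2  64. ] [470.6 221.3  64. ]
```

Call:
arm_command:
  commands:
    - [0.003, 0.3, 0, 0, 0, 0]
    - [0.003, 0.473, -0.4, 0, 0, 0]
    - [0.003, 0.473, -0.82, 0, 0, 0]
    - [0.003, 0.473, -0.82, 0, 0, 0]
    - [0.003, 0.473, -0.82, 0, 0, 0]

```text
clock: 2.12
position: [441.4, 218.6, 122.5]
eef_rot: [0.0, 0.707, 0.707, 0.001]
contact_force: [-0.8, 0.5, 0.8]
opening: 1.005
grasp_force: 0.0
```

Call:
arm_command:
  commands:
    - [0, 0, 0, 0, 0, 0]
    - [0, 0, 0, 0, 0, 0]
    - [0, 0, 0, 0, 0, 0]
    - [0, 0, 0, 0, 0, 0]
    - [0, 0, 0, 0, 0, 0]

```text
clock: 2.75
position: [440.4, 218.5, 120.8]
eef_rot: [-0.0, 0.707, 0.707, 0.0]
contact_force: [1.2, -0.1, -0.1]
opening: 0.996
grasp_force: 0.0
```

Call:
arm_command:
  commands:
    - [-0.016, 0.014, -0.2, 0, 0, 0]
    - [-0.016, 0.014, -0.4, 0, 0, 0]
    - [-0.016, 0.014, -0.535, 0, 0, 0]
    - [-0.016, 0.014, -0.535, 0, 0, 0]
    - [-0.016, 0.014, -0.535, 0, 0, 0]

```text
clock: 3.38
position: [438.2, 220.8, 41.2]
eef_rot: [0.0, 0.707, 0.707, 0.0]
contact_force: [-0.5, 0.5, -0.2]
opening: 0.998
grasp_force: 0.0
```

Call:
arm_command:
  commands:
    - [0, 0, 0, 0, 0, 0]
    - [0, 0, 0, 0, 0, 0]
    - [0, 0, 0, 0, 0, 0]
    - [0, 0, 0, 0, 0, 0]
    - [0, 0, 0, 0, 0, 0]
  fingers: -1

```text
clock: 4.0
position: [438.0, 220.6, 40.5]
eef_rot: [0.0, 0.707, 0.707, 0.0]
contact_force: [0.2, -0.6, 0.7]
opening: -0.003
grasp_force: 0.0
```

```bash
python3 -c "
from h import *
snap('wrist','wrist2');snap('side','side2');print({k:state()[k] for k in ['position','opening','grasp_force','contact_force']})
a=cv2.imread('pics/wrist2.png');b=cv2.imread('pics/side2.png')
cv2.imwrite('pics/c3.png',np.hstack([cv2.resize(a,(400,300))[:, :],cv2.resize(b[260:410,280:480],(400,300))]))"
```

```text
{'position': array([437.92638637, 220.58494911,  40.46517156]), 'opening': 0.003397669757670701, 'grasp_force': 0.0, 'contact_force': array([ 0.47987658,  0.86065038, -0.16180715])}
```

View pics/c3.png

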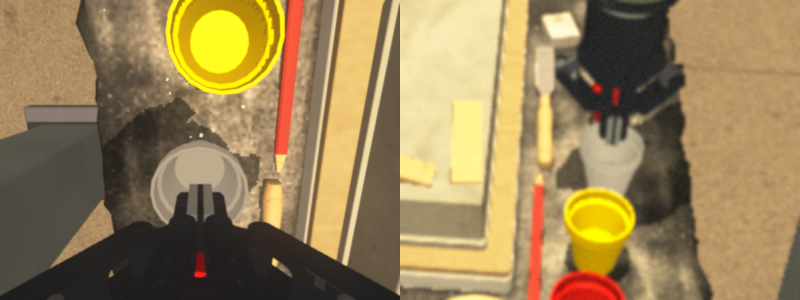

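```bash
python3 -c "
from h import *
print(at('wrist2',320,293,64))
T=np.linalg.inv(np.load('pics/wrist2.npz')['T']);K=np.load('pics/wrist2.npz')['mtx']
for P in [(0,0,0),(0,0,-19),(0,0,-38)]:
  c=T[:3,:3]@P+T[:3,3]; c=K@[c[0],-c[1],-c[2]];print(P,c/c[2])
print('tip',at('wrist2',320,297,40.5))"
```

```text
[438.4 227.3  64. ]
(0, 0, 0) [319.18532406 284.55027887   1.        ]
(0, 0, -19) [319.07170551 303.22292092   1.        ]
(0, 0, -38) [318.93041458 326.44337861   1.        ]
tip [438.4 214.3  40.5]
```

Call:
arm_command:
  commands:
    - [0, 0, 0.3, 0, 0, 0]
    - [0, 0, 0.6, 0, 0, 0]
    - [0, 0, 0.8, 0, 0, 0]
    - [0, 0, 0.8, 0, 0, 0]
    - [0, 0, 0.8, 0, 0, 0]

```text
clock: 4.72
position: [437.7, 220.4, 160.0]
eef_rot: [-0.0, 0.707, 0.707, -0.0]
contact_force: [-0.2, -0.7, -0.6]
opening: 0.0
grasp_force: 0.0
```

Call:
arm_command:
  commands:
    - [0, 0, 0, 0, 0, 0]
    - [0, 0, 0, 0, 0, 0]
    - [0, 0, 0, 0, 0, 0]
    - [0, 0, 0, 0, 0, 0]
    - [0, 0, 0, 0, 0, 0]
  fingers: 1

```text
clock: 5.35
position: [437.9, 220.6, 160.4]
eef_rot: [-0.0, 0.707, 0.707, -0.0]
contact_force: [0.5, 0.9, -0.2]
opening: 0.998
grasp_force: 0.0
```

```bash
python3 -c "
from h import *
snap('wrist','wrist3');print({k:state()[k] for k in ['position','opening','grasp_force','contact_force']})"
```

```text
{'position': array([437.93948471, 220.61409861, 160.47453371]), 'opening': 0.9996414409070447, 'grasp_force': 0.0, 'contact_force': array([-0.58621158, -0.92763636, -0.9203292 ])}
```

View pics/wrist3.png

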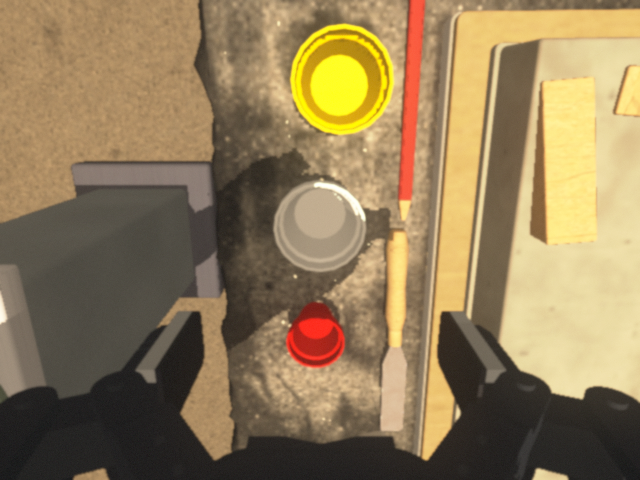

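```bash
python3 -c "
from h import *
print(at('wrist3',320,226.5,64),at('wrist3',320,272,64),at('wrist3',320,181,64),at('wrist3',342,79.5,64),at('wrist3',316,345,50))"
```

```text
[438.3 221.3  64. ] [438.3 187.7  64. ] [438.2 252.6  64. ] [451.7 315.5  64. ] [435.2 119.5  50. ]
```

Call:
arm_command:
  commands:
    - [0.002, 0, -0.3, 0, 0, 0]
    - [0.002, 0, -0.6, 0, 0, 0]
    - [0.002, 0, -0.8, 0, 0, 0]
    - [0.002, 0, -0.883, 0, 0, 0]
    - [0.002, 0, -0.883, 0, 0, 0]

```text
clock: 6.02
position: [438.2, 220.6, 28.0]
eef_rot: [-0.0, 0.707, 0.707, -0.0]
contact_force: [0.5, -0.3, 0.3]
opening: 1.0
grasp_force: 0.0
```

Call:
arm_command:
  commands:
    - [0, 0, 0, 0, 0, 0]
    - [0, 0, 0, 0, 0, 0]
    - [0, 0, 0, 0, 0, 0]
    - [0, 0, 0, 0, 0, 0]
    - [0, 0, 0, 0, 0, 0]
  fingers: -1

```text
clock: 6.65
position: [438.7, 221.2, 29.8]
eef_rot: [0.0, 0.707, 0.707, 0.001]
contact_force: [-6.2, -1.4, 23.7]
opening: 0.686
grasp_force: 58.9
```

Call:
arm_command:
  commands:
    - [0, 0, 0.1, 0, 0, 0]
    - [0, 0, 0.3, 0, 0, 0]
    - [0, 0, 0.6, 0, 0, 0]
    - [0, 0, 0.9, 0, 0, 0]
    - [0, 0, 1, 0, 0, 0]

```text
clock: 7.28
position: [439.3, 221.1, 181.5]
eef_rot: [0.001, 0.707, 0.707, 0.002]
contact_force: [1.3, -0.6, -1.5]
opening: 0.679
grasp_force: 64.8
```

```bash
python3 -c "
from h import *
snap('wrist','wrist4');snap('side','side4');print({k:state()[k] for k in ['position','opening','grasp_force','contact_force']})
a=cv2.imread('pics/wrist4.png');b=cv2.imread('pics/side4.png')
cv2.imwrite('pics/c4.png',np.hstack([cv2.resize(a,(400,300))[:, :],cv2.resize(b[200:350,280:480],(400,300))]))"
```

```text
{'position': array([438.97837025, 220.86640136, 179.88168867]), 'opening': 0.6787319512844231, 'grasp_force': 64.84177306449965, 'contact_force': array([ 0.72224768,  0.03532321, -2.94426308])}
```

View pics/c4.png

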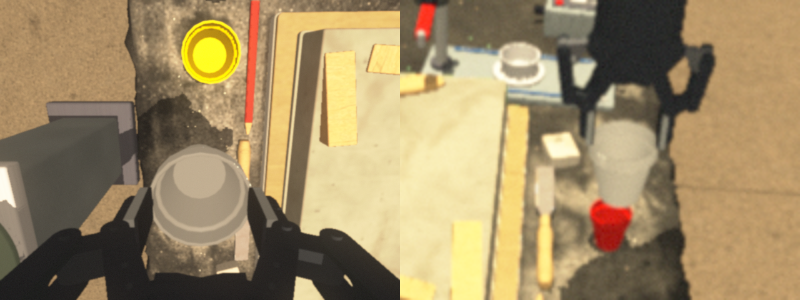

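Call:
arm_command:
  commands:
    - [0, 0, 0.2, 0, 0, 0]
    - [0, -0.2, 0.467, 0, 0, 0]
    - [0, -0.5, 0.467, 0, 0, 0]
    - [0, -0.8, 0.467, 0, 0, 0]
    - [0, -1, 0.467, 0, 0, 0]

```text
clock: 8.0
position: [437.6, 68.5, 247.1]
eef_rot: [-0.0, 0.708, 0.707, -0.001]
contact_force: [0.0, 0.2, -1.2]
opening: 0.679
grasp_force: 65.1
```

Call:
arm_command:
  commands:
    - [0.07, -0.3, 0, 0, 0, 0]
    - [0.15, -0.6, 0, 0, 0, 0]
    - [0.25, -0.8, 0, 0, 0, 0]
    - [0.367, -1, 0, 0, 0, 0]
    - [0.367, -1, 0, 0, 0, 0]

```text
clock: 8.62
position: [493.4, -81.6, 246.6]
eef_rot: [-0.0, 0.708, 0.706, -0.001]
contact_force: [0.0, 0.3, -1.3]
opening: 0.674
grasp_force: 65.1
```

Call:
arm_command:
  commands:
    - [0.07, -0.3, 0, 0, 0, 0]
    - [0.15, -0.6, 0, 0, 0, 0]
    - [0.25, -0.8, 0, 0, 0, 0]
    - [0.367, -1, 0, 0, 0, 0]
    - [0.367, -1, 0, 0, 0, 0]

```text
clock: 9.25
position: [548.2, -230.7, 246.4]
eef_rot: [-0.001, 0.708, 0.706, -0.001]
contact_force: [-0.9, 1.4, -1.1]
opening: 0.672
grasp_force: 65.2
```

Call:
arm_command:
  commands:
    - [0, -0.2, 0, 0, 0, 0]
    - [0, -0.407, 0, 0, 0, 0]
    - [0, -0.407, 0, 0, 0, 0]
    - [0, -0.407, 0, 0, 0, 0]
    - [0, -0.407, 0, 0, 0, 0]

```text
clock: 9.88
position: [548.5, -289.0, 247.9]
eef_rot: [-0.0, 0.707, 0.708, 0.0]
contact_force: [-1.0, -0.1, -0.8]
opening: 0.68
grasp_force: 65.2
```

```bash
python3 -c "
from h import *
snap('wrist','wrist5');snap('scene','scene5');snap('side','side5');print({k:state()[k] for k in ['position','eef_rot','opening','grasp_force','contact_force']})"
```

```text
{'position': array([ 548.50054233, -289.74896282,  248.11919489]), 'eef_rot': array([-4.34804583e-05,  7.06824001e-01,  7.07389444e-01,  6.58331779e-05]), 'opening': 0.6741210439432404, 'grasp_force': 65.15342684343409, 'contact_force': array([-0.51656366,  0.44986654, -0.39412112])}
```

View pics/wrist5.png

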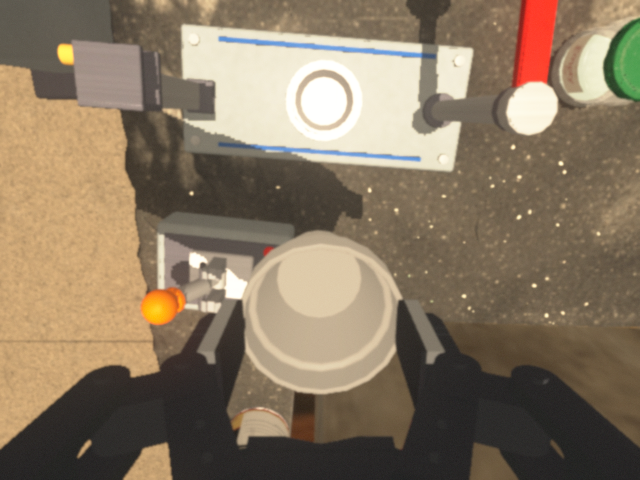

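```bash
python3 -c "
from h import *
print('seat z20',at('wrist5',324,101,20),'ring z14',at('wrist5',324.5,100.5,14), at('wrist5',324,101,44))
q=[at('wrist5',a,b,12) for a,b in [(181,25),(472,47),(452,171),(183,151)]];print(q,np.mean(q,0))
print('hinge',at('wrist5',527,109,190),'ball',[at('wrist5',161,306,z) for z in (124,128,132)])
c=cv2.imread('pics/wrist5.png')[60:145,280:370]
cv2.imwrite('pics/c5.png',cv2.resize(c,None,fx=6,fy=6,interpolation=cv2.INTER_CUBIC))
"
```

```text
seat z20 [ 552.3 -203.2   20. ] ring z14 [ 552.8 -202.6   14. ] [ 552.1 -203.8   44. ]
[array([ 422.4, -138.1,   12. ]), array([ 688.2, -155.6,   12. ]), array([ 681.1, -269.1,   12. ]), array([ 413.2, -250.2,   12. ])] [ 551.225 -203.25    12.   ]
hinge [ 660.3 -211.5  190. ] ball [array([ 420.7, -362.9,  124. ]), array([ 422.5, -360.9,  128. ]), array([ 424.2, -358.8,  132. ])]
```

View pics/c5.png

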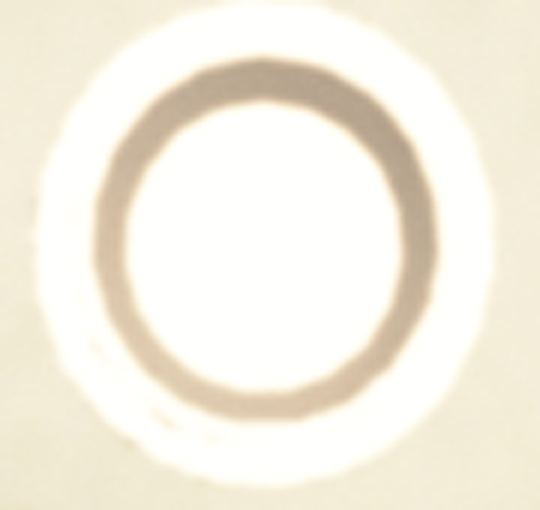

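Call:
arm_command:
  commands:
    - [0.01, 0.25, 0, 0, 0, 0]
    - [0.023, 0.5, 0, 0, 0, 0]
    - [0.023, 0.578, 0, 0, 0, 0]
    - [0.023, 0.578, -0.1, 0, 0, 0]
    - [0.023, 0.578, -0.2, 0, 0, 0]

```text
clock: 10.65
position: [551.4, -204.9, 216.8]
eef_rot: [-0.0, 0.708, 0.707, -0.0]
contact_force: [1.1, -0.7, -0.5]
opening: 0.678
grasp_force: 65.2
```

Call:
arm_command:
  commands:
    - [0, 0, -0.3, 0, 0, 0]
    - [0, 0, -0.6, 0, 0, 0]
    - [0, 0, -0.9, 0, 0, 0]
    - [0, 0, -0.93, 0, 0, 0]
    - [0, 0, -0.93, 0, 0, 0]

```text
clock: 11.28
position: [551.9, -204.5, 79.1]
eef_rot: [0.0, 0.707, 0.707, -0.0]
contact_force: [1.2, -0.6, -0.8]
opening: 0.676
grasp_force: 65.4
```

```bash
python3 -c "
from h import *
snap('wrist','wrist6');snap('scene','scene6');snap('side','side6');print({k:state()[k] for k in ['position','eef_rot','opening','grasp_force','contact_force']})
r=lambda f,x,y:cv2.resize(cv2.imread('pics/'+f)[y:y+100,x:x+80],None,fx=5,fy=5,interpolation=cv2.INTER_CUBIC)
print(proj('scene6',[551,-202,50]),proj('side6',[551,-202,50]))
cv2.imwrite('pics/c6.png',np.hstack([r('scene6.png',328,175),r('side6.png',300,170)]))"
```

```text
{'position': array([ 552.67141049, -204.25509866,   80.19081972]), 'eef_rot': array([1.06561786e-03, 7.07239251e-01, 7.06973258e-01, 5.65363793e-04]), 'opening': 0.6727338709502625, 'grasp_force': 65.39399962705545, 'contact_force': array([ 0.47880051,  0.18104709, -1.02533992])}
[366.1 225.3] [340.  225.1]
```

View pics/c6.png

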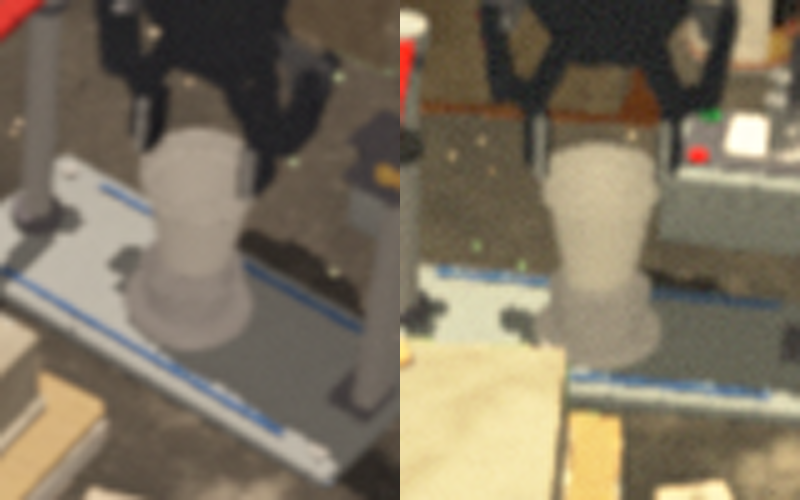

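Call:
arm_command:
  commands:
    - [-0.003, 0.015, 0, 0, 0, 0]
    - [-0.003, 0.015, 0, 0, 0, 0]
    - [-0.003, 0.015, -0.05, 0, 0, 0]
    - [-0.003, 0.015, -0.1, 0, 0, 0]
    - [-0.003, 0.015, -0.14, 0, 0, 0]

```text
clock: 12.05
position: [551.1, -201.4, 56.8]
eef_rot: [-0.0, 0.707, 0.707, -0.0]
contact_force: [0.7, -0.1, -1.0]
opening: 0.68
grasp_force: 65.4
```

Call:
arm_command:
  commands:
    - [0, 0, 0, 0, 0, 0]
    - [0, 0, -0.02, 0, 0, 0]
    - [0, 0, -0.04, 0, 0, 0]
    - [0, 0, -0.055, 0, 0, 0]
    - [0, 0, -0.055, 0, 0, 0]

```text
clock: 12.68
position: [551.5, -202.0, 50.2]
eef_rot: [0.0, 0.707, 0.707, 0.0]
contact_force: [-4.9, -0.1, 16.0]
opening: 0.674
grasp_force: 71.2
```

Call:
arm_command:
  commands:
    - [-0.003, 0, 0.01, 0, 0, 0]
    - [-0.003, 0, 0.01, 0, 0, 0]
    - [-0.003, 0, 0.01, 0, 0, 0]
    - [-0.003, 0, 0.01, 0, 0, 0]
    - [-0.003, 0, 0.01, 0, 0, 0]
  fingers: 1

```text
clock: 13.3
position: [550.9, -201.5, 50.8]
eef_rot: [-0.0, 0.707, 0.707, -0.0]
contact_force: [0.4, 0.1, -0.4]
opening: 0.997
grasp_force: 0.0
```

Call:
arm_command:
  commands:
    - [0, 0, 0.2, 0, 0, 0]
    - [0, 0, 0.4, 0, 0, 0]
    - [0, 0, 0.6, 0, 0, 0]
    - [0, 0, 0.8, 0, 0, 0]
    - [0, 0, 1, 0, 0, 0]

```text
clock: 13.92
position: [550.8, -201.4, 201.9]
eef_rot: [-0.0, 0.707, 0.707, -0.0]
contact_force: [0.0, 0.5, -0.6]
opening: 1.002
grasp_force: 0.0
```

```bash
python3 -c "
from h import *
snap('wrist','wrist7');snap('scene','scene7');snap('side','side7');print({k:state()[k] for k in ['clock','position','eef_rot','opening','grasp_force','contact_force']})
# yellow/red blobs vs start
for f in ('scene0','scene7','side0','side7'):
  h=cv2.cvtColor(cv2.imread('pics/'+f+'.png'),cv2.COLOR_BGR2HSV)
  for n,m in (('y',cv2.inRange(h,(22,170,120),(32,255,255))),('r',cv2.inRange(h,(0,200,90),(4,255,255))|cv2.inRange(h,(176,200,90),(180,255,255)))):
    k,l,st,c=cv2.connectedComponentsWithStats(m); print(f,n,[(st[i,4],c[i].round(1).tolist()) for i in range(1,k) if st[i,4]>60])
cv2.imwrite('pics/c7.png',np.hstack([cv2.imread('pics/wrist7.png')[100:480,120:520], cv2.resize(cv2.imread('pics/scene7.png')[190:266,330:410],(400,380),interpolation=2)]))"
```

```text
{'clock': 14.075, 'position': array([ 551.52781009, -201.70950803,  202.08104847]), 'eef_rot': array([1.05070284e-03, 7.07147890e-01, 7.07064621e-01, 6.15761927e-04]), 'opening': 0.9973038597640836, 'grasp_force': 0.0, 'contact_force': array([-1.02880385, -0.32517739, -0.19559062])}
scene0 y [(np.int32(755), [273.4, 377.7])]
scene0 r [(np.int32(271), [332.9, 326.2]), (np.int32(748), [238.4, 409.0])]
scene7 y [(np.int32(752), [273.4, 377.7])]
scene7 r [(np.int32(274), [332.9, 326.4]), (np.int32(761), [238.4, 409.0])]
side0 y [(np.int32(3693), [28.4, 268.0]), (np.int32(1107), [378.7, 373.5])]
side0 r [(np.int32(71), [292.3, 208.2]), (np.int32(306), [384.7, 309.0]), (np.int32(1326), [372.9, 417.9])]
side7 y [(np.int32(3678), [28.6, 268.0]), (np.int32(1100), [378.6, 373.5])]
side7 r [(np.int32(85), [292.6, 208.3]), (np.int32(365), [384.6, 311.0]), (np.int32(1327), [372.8, 417.9])]
```

View pics/c7.png

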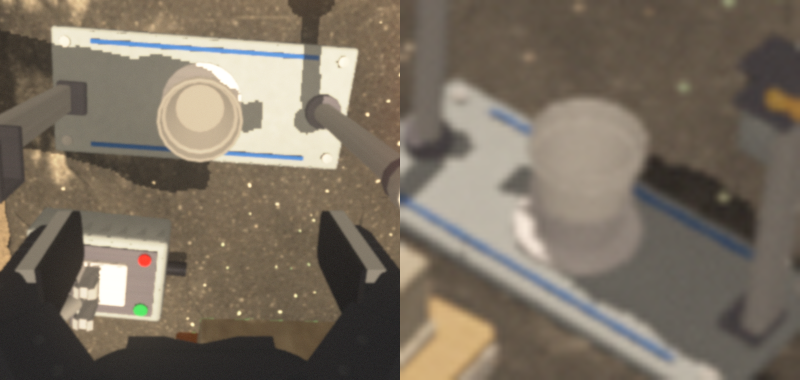

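Call:
arm_command:
  commands:
    - [0, 0.2, 0.187, 0, 0, 0]
    - [0, 0.45, 0.187, 0, 0, 0]
    - [0, 0.7, 0.187, 0, 0, 0]
    - [0, 0.9, 0.187, 0, 0, 0]
    - [0, 1, 0.187, 0, 0, 0]

```text
clock: 14.7
position: [550.6, -50.0, 228.1]
eef_rot: [-0.001, 0.707, 0.708, -0.0]
contact_force: [-0.2, -0.3, 0.1]
opening: 0.995
grasp_force: 0.0
```

Call:
arm_command:
  commands:
    - [-0.07, 0.3, 0, 0, 0, 0]
    - [-0.15, 0.6, 0, 0, 0, 0]
    - [-0.22, 0.8, 0, 0, 0, 0]
    - [-0.3, 1, 0, 0, 0, 0]
    - [-0.3, 1, 0, 0, 0, 0]

```text
clock: 15.32
position: [505.2, 100.0, 228.5]
eef_rot: [-0.0, 0.706, 0.708, -0.0]
contact_force: [0.1, -0.5, 0.4]
opening: 1.002
grasp_force: 0.0
```

Call:
arm_command:
  commands:
    - [-0.07, 0.3, 0, 0, 0, 0]
    - [-0.15, 0.6, 0, 0, 0, 0]
    - [-0.25, 0.8, 0, 0, 0, 0]
    - [-0.363, 0.945, 0, 0, 0, 0]
    - [-0.363, 0.945, 0, 0, 0, 0]

```text
clock: 15.95
position: [451.0, 240.8, 228.5]
eef_rot: [-0.0, 0.707, 0.708, -0.0]
contact_force: [0.9, -1.2, -0.2]
opening: 1.003
grasp_force: 0.0
```

```bash
cat >> h.py <<'E'
def cups(f,z=64):
    h=cv2.cvtColor(cv2.imread('pics/'+f+'.png'),cv2.COLOR_BGR2HSV)
    for n,m in (('y',cv2.inRange(h,(20,150,80),(33,255,255))),('r',cv2.inRange(h,(0,180,60),(5,255,255))|cv2.inRange(h,(175,180,60),(180,255,255)))):
        for c in cv2.findContours(m,cv2.RETR_EXTERNAL,cv2.CHAIN_APPROX_NONE)[0]:
            if cv2.contourArea(c)>400:
                (u,v),r=cv2.minEnclosingCircle(c); x,y,w,hh=cv2.boundingRect(c)
                print(n,(round(u,1),round(v,1)),'r',round(r,1),'bb',x,y,w,hh,at(f,x+(w-1)/2,y+(hh-1)/2,z),'wid',at(f,x+w,v,z)[0]-at(f,x,v,z)[0])
def st(): 
    s=state(); print({k:np.round(s[k],2).tolist() for k in ['clock','position','eef_rot','opening','grasp_force','contact_force']})
E
python3 -c "
from h import *
snap('wrist','wrist8');st();cups('wrist8');print('seat cup',at('wrist7',320,219,84))"
```

```text
{'clock': 16.0, 'position': [451.76, 239.65, 228.59], 'eef_rot': [0.0, 0.71, 0.71, -0.0], 'opening': 1.0, 'grasp_force': 0.0, 'contact_force': [0.17, -0.21, 0.8]}
y (320.3, 112.8) r 42.8 bb 281 70 80 86 [451.4 316.2  64. ] wid 63.5
r (303.1, 317.1) r 25.8 bb 279 292 48 51 [435.3 135.3  64. ] wid 44.5
r (378.5, 122.0) r 82.1 bb 372 40 17 165 [498.9 309.1  64. ] wid 13.5
r (336.0, 1.0) r 36.0 bb 300 0 73 25 [462.7 387.2  64. ] wid 53.69999999999999
seat cup [ 551.1 -201.    84. ]
```

Call:
arm_command:
  commands:
    - [-0.003, 0.25, 0, 0, 0, 0]
    - [-0.003, 0.506, -0.1, 0, 0, 0]
    - [-0.003, 0.506, -0.4, 0, 0, 0]
    - [-0.003, 0.506, -0.5, 0, 0, 0]
    - [-0.003, 0.506, -0.5, 0, 0, 0]

```text
clock: 16.62
position: [451.6, 314.8, 153.6]
eef_rot: [0.0, 0.708, 0.706, -0.001]
contact_force: [0.2, 0.3, 0.0]
opening: 1.003
grasp_force: 0.0
```

```bash
python3 -c "
from h import *
snap('wrist','wrist9');st();cups('wrist9')"
```

```text
{'clock': 16.68, 'position': [451.9, 315.39, 154.63], 'eef_rot': [0.0, 0.71, 0.71, 0.0], 'opening': 1.0, 'grasp_force': 0.0, 'contact_force': [0.06, 0.41, 0.21]}
y (319.8, 227.7) r 48.3 bb 272 180 96 95 [451.5 316.9  64. ] wid 64.39999999999998
r (302.5, 424.7) r 29.8 bb 275 395 53 49 [436.7 160.2  64. ] wid 41.89999999999998
r (387.0, 218.0) r 88.3 bb 379 130 21 177 [497.7 323.1  64. ] wid 14.0
r (337.2, 71.0) r 57.3 bb 286 14 107 115 [463.2 413.8  64. ] wid 63.89999999999998
```

Call:
arm_command:
  commands:
    - [-0.002, 0.003, -0.3, 0, 0, 0]
    - [-0.002, 0.003, -0.6, 0, 0, 0]
    - [-0.002, 0.003, -0.8, 0, 0, 0]
    - [-0.002, 0.003, -0.844, 0, 0, 0]
    - [-0.002, 0.003, -0.844, 0, 0, 0]

```text
clock: 17.3
position: [451.6, 316.9, 28.6]
eef_rot: [0.0, 0.707, 0.707, 0.001]
contact_force: [-0.4, 0.1, 1.0]
opening: 0.997
grasp_force: 0.0
```

Call:
arm_command:
  commands:
    - [0, 0, 0, 0, 0, 0]
    - [0, 0, 0, 0, 0, 0]
    - [0, 0, 0, 0, 0, 0]
    - [0, 0, 0, 0, 0, 0]
    - [0, 0, 0, 0, 0, 0]
  fingers: -1

```text
clock: 17.92
position: [451.5, 317.3, 29.4]
eef_rot: [0.0, 0.707, 0.707, 0.001]
contact_force: [-4.2, -3.0, 24.2]
opening: 0.685
grasp_force: 58.9
```

Call:
arm_command:
  commands:
    - [0, 0, 0.1, 0, 0, 0]
    - [0, 0, 0.3, 0, 0, 0]
    - [0, 0, 0.6, 0, 0, 0]
    - [0, 0, 0.9, 0, 0, 0]
    - [0, 0, 1, 0, 0, 0]

```text
clock: 18.55
position: [451.6, 317.2, 180.8]
eef_rot: [0.0, 0.707, 0.707, 0.002]
contact_force: [0.9, -1.1, -0.4]
opening: 0.679
grasp_force: 64.3
```

Call:
arm_command:
  commands:
    - [0, -0.1, 0.2, 0, 0, 0]
    - [0, -0.3, 0.467, 0, 0, 0]
    - [0, -0.5, 0.467, 0, 0, 0]
    - [0, -0.8, 0.467, 0, 0, 0]
    - [0, -0.8, 0.467, 0, 0, 0]

```text
clock: 19.18
position: [450.8, 193.4, 247.7]
eef_rot: [0.0, 0.709, 0.706, -0.0]
contact_force: [-0.4, 1.0, -0.8]
opening: 0.682
grasp_force: 64.4
```

Call:
arm_command:
  commands:
    - [0.07, -0.3, 0, 0, 0, 0]
    - [0.15, -0.6, 0, 0, 0, 0]
    - [0.25, -0.8, 0, 0, 0, 0]
    - [0.33, -1, 0, 0, 0, 0]
    - [0.33, -1, 0, 0, 0, 0]

```text
clock: 19.8
position: [500.6, 44.9, 247.2]
eef_rot: [0.0, 0.708, 0.706, -0.0]
contact_force: [-0.5, 0.1, -1.0]
opening: 0.683
grasp_force: 64.4
```

Call:
arm_command:
  commands:
    - [0.07, -0.3, 0, 0, 0, 0]
    - [0.15, -0.6, 0, 0, 0, 0]
    - [0.25, -0.8, 0, 0, 0, 0]
    - [0.333, -1, 0, 0, 0, 0]
    - [0.333, -1, 0, 0, 0, 0]

```text
clock: 20.42
position: [550.4, -104.4, 247.0]
eef_rot: [-0.0, 0.708, 0.706, -0.0]
contact_force: [-0.2, 0.8, -0.3]
opening: 0.68
grasp_force: 64.4
```

Call:
arm_command:
  commands:
    - [0, -0.25, 0, 0, 0, 0]
    - [0, -0.5, 0, 0, 0, 0]
    - [0, -0.659, 0, 0, 0, 0]
    - [0, -0.659, 0, 0, 0, 0]
    - [0, -0.659, 0, 0, 0, 0]

```text
clock: 21.05
position: [550.4, -200.4, 247.3]
eef_rot: [-0.0, 0.707, 0.708, 0.0]
contact_force: [-0.0, 0.6, -0.4]
opening: 0.676
grasp_force: 64.4
```

```bash
python3 -c "
from h import *
snap('wrist','wrist10');snap('scene','scene10');st();cups('wrist10',z=284);cups('scene10')"
```

```text
{'clock': 21.15, 'position': [550.43, -200.6, 247.38], 'eef_rot': [-0.0, 0.71, 0.71, 0.0], 'opening': 0.68, 'grasp_force': 64.37, 'contact_force': [-0.33, -0.36, -0.66]}
y (321.0, 317.1) r 84.1 bb 241 233 159 165 [ 550.8 -196.4  284. ] wid 58.799999999999955
r (505.0, 121.5) r 122.2 bb 490 0 57 244 [ 613.7 -127.6  284. ] wid 18.100000000000023
y (372.0, 166.2) r 16.3 bb 360 151 24 32 [ 675.4 -422.5   64. ] wid -59.200000000000045
r (240.5, 409.5) r 18.7 bb 223 391 31 38 [453.9 421.9  64. ] wid -49.69999999999999
```

Call:
arm_command:
  commands:
    - [0.003, 0, -0.2, 0, 0, 0]
    - [0.003, 0, -0.5, 0, 0, 0]
    - [0.003, 0, -0.7, 0, 0, 0]
    - [0.003, 0, -0.8, 0, 0, 0]
    - [0.003, 0, -0.85, 0, 0, 0]

```text
clock: 21.78
position: [550.8, -201.7, 119.7]
eef_rot: [-0.0, 0.707, 0.707, 0.0]
contact_force: [-0.7, 0.9, -0.2]
opening: 0.679
grasp_force: 64.4
```

Call:
arm_command:
  commands:
    - [0, 0, -0.05, 0, 0, 0]
    - [0, 0, -0.1, 0, 0, 0]
    - [0, 0, -0.15, 0, 0, 0]
    - [0, 0, -0.2, 0, 0, 0]
    - [0, 0, -0.25, 0, 0, 0]

```text
clock: 22.4
position: [550.6, -202.3, 81.9]
eef_rot: [0.0, 0.707, 0.707, 0.0]
contact_force: [1.2, -0.0, -1.8]
opening: 0.682
grasp_force: 64.4
```

Call:
arm_command:
  commands:
    - [0, 0, -0.02, 0, 0, 0]
    - [0, 0, -0.05, 0, 0, 0]
    - [0, 0, -0.07, 0, 0, 0]
    - [0, 0, -0.08, 0, 0, 0]
    - [0, 0, -0.08, 0, 0, 0]

```text
clock: 23.02
position: [550.6, -202.2, 70.3]
eef_rot: [-0.0, 0.707, 0.707, 0.0]
contact_force: [-0.1, 0.7, -0.6]
opening: 0.681
grasp_force: 64.2
```

Call:
arm_command:
  commands:
    - [0, 0.004, -0.01, 0, 0, 0]
    - [0, 0.004, -0.015, 0, 0, 0]
    - [0, 0.004, -0.015, 0, 0, 0]
    - [0, 0.004, -0.015, 0, 0, 0]
    - [0, 0.004, -0.015, 0, 0, 0]

```text
clock: 23.65
position: [551.0, -201.9, 69.6]
eef_rot: [0.001, 0.707, 0.707, 0.0]
contact_force: [-6.9, 1.1, 24.6]
opening: 0.683
grasp_force: 69.2
```

Call:
arm_command:
  commands:
    - [0, 0, 0.01, 0, 0, 0]
    - [0, 0, 0.01, 0, 0, 0]
    - [0, 0, 0.01, 0, 0, 0]
    - [0, 0, 0.01, 0, 0, 0]
    - [0, 0, 0.01, 0, 0, 0]
  fingers: 1

```text
clock: 24.28
position: [550.5, -201.6, 69.5]
eef_rot: [-0.0, 0.707, 0.707, -0.0]
contact_force: [-0.1, 0.9, -0.0]
opening: 0.999
grasp_force: 0.0
```

Call:
arm_command:
  commands:
    - [0, 0, 0.2, 0, 0, 0]
    - [0, 0, 0.4, 0, 0, 0]
    - [0, 0, 0.6, 0, 0, 0]
    - [0, 0, 0.8, 0, 0, 0]
    - [0, 0, 1, 0, 0, 0]

```text
clock: 24.9
position: [550.5, -201.7, 220.6]
eef_rot: [-0.0, 0.707, 0.707, -0.0]
contact_force: [-0.4, -0.5, -0.0]
opening: 1.0
grasp_force: 0.0
```

```bash
python3 -c "
from h import *
snap('wrist','wrist11');snap('scene','scene11');snap('side','side11');st();cups('wrist11',z=104);cups('scene11',z=64)"
```

```text
{'clock': 25.05, 'position': [551.23, -201.83, 220.81], 'eef_rot': [0.0, 0.71, 0.71, 0.0], 'opening': 1.0, 'grasp_force': 0.0, 'contact_force': [-0.34, -0.59, -1.75]}
y (320.2, 221.3) r 43.1 bb 278 179 86 86 [ 551.1 -202.8  104. ] wid 63.200000000000045
r (545.5, 130.0) r 131.1 bb 509 0 70 258 [ 704.3 -136.6  104. ] wid 48.19999999999993
r (240.5, 409.5) r 18.7 bb 223 391 31 38 [453.9 421.9  64. ] wid -49.69999999999999
```

Call:
arm_command:
  commands:
    - [0, 0.2, 0.1, 0, 0, 0]
    - [0, 0.5, 0.1, 0, 0, 0]
    - [0, 0.7, 0.1, 0, 0, 0]
    - [0, 0.9, 0.1, 0, 0, 0]
    - [0, 1, 0.1, 0, 0, 0]

```text
clock: 25.68
position: [550.2, -50.1, 233.8]
eef_rot: [-0.001, 0.707, 0.708, -0.0]
contact_force: [-0.3, -0.8, 1.2]
opening: 0.995
grasp_force: 0.0
```

Call:
arm_command:
  commands:
    - [-0.07, 0.3, 0, 0, 0, 0]
    - [-0.15, 0.6, 0, 0, 0, 0]
    - [-0.25, 0.8, 0, 0, 0, 0]
    - [-0.3, 1, 0, 0, 0, 0]
    - [-0.3, 1, 0, 0, 0, 0]

```text
clock: 26.3
position: [505.1, 99.9, 234.2]
eef_rot: [-0.0, 0.706, 0.708, -0.0]
contact_force: [0.1, -0.1, 1.8]
opening: 1.0
grasp_force: 0.0
```

Call:
arm_command:
  commands:
    - [-0.07, 0.3, 0, 0, 0, 0]
    - [-0.15, 0.6, 0, 0, 0, 0]
    - [-0.25, 0.8, 0, 0, 0, 0]
    - [-0.287, 1, 0, 0, 0, 0]
    - [-0.287, 1, 0, 0, 0, 0]

```text
clock: 26.92
position: [462.4, 249.2, 234.1]
eef_rot: [-0.0, 0.706, 0.708, -0.0]
contact_force: [-0.4, -0.7, 0.7]
opening: 1.002
grasp_force: 0.0
```

Call:
arm_command:
  commands:
    - [0, 0.25, 0, 0, 0, 0]
    - [0, 0.5, 0, 0, 0, 0]
    - [0, 0.593, 0, 0, 0, 0]
    - [0, 0.593, 0, 0, 0, 0]
    - [0, 0.593, 0, 0, 0, 0]

```text
clock: 27.55
position: [463.2, 335.5, 234.5]
eef_rot: [0.0, 0.708, 0.706, -0.0]
contact_force: [-0.0, -0.9, -0.1]
opening: 1.001
grasp_force: 0.0
```

```bash
python3 -c "
from h import *
snap('wrist','wrist12');st();cups('wrist12');snap('scene','scene12');cups('scene12',104)"
```

```text
{'clock': 27.6, 'position': [463.12, 335.7, 234.65], 'eef_rot': [0.0, 0.71, 0.71, -0.0], 'opening': 1.0, 'grasp_force': 0.0, 'contact_force': [-1.36, 0.11, -0.18]}
r (293.2, 390.1) r 26.2 bb 272 364 43 53 [436.2 144.9  64. ] wid 43.10000000000002
r (363.0, 218.5) r 69.7 bb 357 149 14 140 [501.4 322.5  64. ] wid 12.199999999999989
r (319.7, 108.5) r 41.6 bb 280 67 79 84 [462.8 413.9  64. ] wid 63.5
r (240.5, 409.5) r 18.7 bb 223 391 31 38 [436.5 435.  104. ] wid -47.700000000000045
```

Call:
arm_command:
  commands:
    - [-0.002, 0.25, 0, 0, 0, 0]
    - [-0.002, 0.517, -0.1, 0, 0, 0]
    - [-0.002, 0.517, -0.4, 0, 0, 0]
    - [-0.002, 0.517, -0.5, 0, 0, 0]
    - [-0.002, 0.517, -0.5, 0, 0, 0]

```text
clock: 28.28
position: [462.5, 413.9, 159.6]
eef_rot: [0.0, 0.708, 0.707, -0.001]
contact_force: [0.3, 0.3, 0.8]
opening: 1.0
grasp_force: 0.0
```

```bash
python3 -c "
from h import *
snap('wrist','wrist13');st();cups('wrist13')"
```

```text
{'clock': 28.32, 'position': [462.95, 414.39, 160.63], 'eef_rot': [0.0, 0.71, 0.71, 0.0], 'opening': 1.0, 'grasp_force': 0.0, 'contact_force': [0.05, 0.37, 0.79]}
r (370.0, 323.5) r 73.7 bb 362 250 17 148 [499.8 340.2  64. ] wid 12.5
r (320.4, 227.0) r 46.6 bb 274 181 94 92 [463.1 414.7  64. ] wid 64.39999999999998
```

Call:
arm_command:
  commands:
    - [0, 0, -0.3, 0, 0, 0]
    - [0, 0, -0.6, 0, 0, 0]
    - [0, 0, -0.8, 0, 0, 0]
    - [0, 0, -0.88, 0, 0, 0]
    - [0, 0, -0.88, 0, 0, 0]

```text
clock: 28.95
position: [462.8, 415.1, 28.5]
eef_rot: [0.0, 0.707, 0.707, 0.0]
contact_force: [-0.6, 0.2, 1.1]
opening: 0.997
grasp_force: 0.0
```

Call:
arm_command:
  commands:
    - [0, 0, 0, 0, 0, 0]
    - [0, 0, 0, 0, 0, 0]
    - [0, 0, 0, 0, 0, 0]
    - [0, 0, 0, 0, 0, 0]
    - [0, 0, 0, 0, 0, 0]
  fingers: -1

```text
clock: 29.58
position: [462.9, 415.8, 29.9]
eef_rot: [-0.0, 0.707, 0.707, 0.001]
contact_force: [-4.8, -1.9, 19.5]
opening: 0.685
grasp_force: 59.8
```

Call:
arm_command:
  commands:
    - [0, 0, 0.1, 0, 0, 0]
    - [0, 0, 0.3, 0, 0, 0]
    - [0, 0, 0.6, 0, 0, 0]
    - [0, 0, 0.9, 0, 0, 0]
    - [0, 0, 1, 0, 0, 0]

```text
clock: 30.2
position: [463.2, 415.7, 181.5]
eef_rot: [-0.0, 0.707, 0.707, 0.002]
contact_force: [-0.1, 0.3, -2.1]
opening: 0.677
grasp_force: 64.2
```

Call:
arm_command:
  commands:
    - [0, -0.1, 0.2, 0, 0, 0]
    - [0, -0.3, 0.467, 0, 0, 0]
    - [0, -0.5, 0.467, 0, 0, 0]
    - [0, -0.8, 0.467, 0, 0, 0]
    - [0, -0.8, 0.467, 0, 0, 0]

```text
clock: 30.82
position: [462.8, 291.4, 248.2]
eef_rot: [0.001, 0.709, 0.706, -0.0]
contact_force: [0.5, 0.9, -1.0]
opening: 0.675
grasp_force: 64.3
```

Call:
arm_command:
  commands:
    - [0, -0.3, 0, 0, 0, 0]
    - [0, -0.6, 0, 0, 0, 0]
    - [0, -0.8, 0, 0, 0, 0]
    - [0, -1, 0, 0, 0, 0]
    - [0, -1, 0, 0, 0, 0]

```text
clock: 31.45
position: [462.3, 143.3, 247.9]
eef_rot: [0.0, 0.708, 0.706, -0.0]
contact_force: [-0.7, 1.2, -0.6]
opening: 0.682
grasp_force: 64.3
```

Call:
arm_command:
  commands:
    - [0.07, -0.3, 0, 0, 0, 0]
    - [0.15, -0.6, 0, 0, 0, 0]
    - [0.25, -0.8, 0, 0, 0, 0]
    - [0.3, -1, 0, 0, 0, 0]
    - [0.3, -1, 0, 0, 0, 0]

```text
clock: 32.08
position: [507.8, -6.2, 247.5]
eef_rot: [0.0, 0.708, 0.706, -0.0]
contact_force: [-0.1, 1.6, -2.0]
opening: 0.678
grasp_force: 64.3
```

Call:
arm_command:
  commands:
    - [0.07, -0.3, 0, 0, 0, 0]
    - [0.15, -0.6, 0, 0, 0, 0]
    - [0.25, -0.8, 0, 0, 0, 0]
    - [0.286, -1, 0, 0, 0, 0]
    - [0.286, -1, 0, 0, 0, 0]

```text
clock: 32.7
position: [550.5, -155.7, 247.3]
eef_rot: [-0.0, 0.708, 0.707, -0.0]
contact_force: [0.4, 0.8, -0.5]
opening: 0.679
grasp_force: 64.3
```

```bash
python3 -c "
from h import *
snap('wrist','wrist14');st();cups('wrist14',104)"
```

```text
{'clock': 32.75, 'position': [550.43, -154.27, 247.33], 'eef_rot': [-0.0, 0.71, 0.71, -0.0], 'opening': 0.68, 'grasp_force': 64.29, 'contact_force': [0.06, 1.8, -0.79]}
r (320.5, 317.7) r 82.9 bb 243 235 156 162 [ 551.1 -248.3  104. ] wid 135.49999999999994
r (514.0, 155.0) r 158.1 bb 481 0 65 311 [ 698.5 -111.4  104. ] wid 49.700000000000045
```

Call:
arm_command:
  commands:
    - [0, -0.2, 0, 0, 0, 0]
    - [0, -0.315, 0, 0, 0, 0]
    - [0, -0.315, 0, 0, 0, 0]
    - [0, -0.315, 0, 0, 0, 0]
    - [0, -0.315, 0, 0, 0, 0]

```text
clock: 33.38
position: [550.4, -201.3, 247.7]
eef_rot: [-0.0, 0.707, 0.708, 0.0]
contact_force: [0.3, 0.4, -1.1]
opening: 0.677
grasp_force: 64.3
```

Call:
arm_command:
  commands:
    - [0, 0.007, -0.2, 0, 0, 0]
    - [0, 0.007, -0.4, 0, 0, 0]
    - [0, 0.007, -0.6, 0, 0, 0]
    - [0, 0.007, -0.7, 0, 0, 0]
    - [0, 0.007, -0.75, 0, 0, 0]

```text
clock: 34.0
position: [550.3, -201.1, 134.8]
eef_rot: [-0.0, 0.707, 0.707, -0.0]
contact_force: [1.0, -0.0, -0.3]
opening: 0.673
grasp_force: 64.3
```

Call:
arm_command:
  commands:
    - [0, 0, -0.05, 0, 0, 0]
    - [0, 0, -0.1, 0, 0, 0]
    - [0, 0, -0.15, 0, 0, 0]
    - [0, 0, -0.2, 0, 0, 0]
    - [0, 0, -0.22, 0, 0, 0]

```text
clock: 34.62
position: [550.0, -201.3, 101.6]
eef_rot: [-0.0, 0.707, 0.707, -0.0]
contact_force: [-0.4, -0.7, 0.4]
opening: 0.679
grasp_force: 64.3
```

Call:
arm_command:
  commands:
    - [0, 0, -0.02, 0, 0, 0]
    - [0, 0, -0.05, 0, 0, 0]
    - [0, 0, -0.07, 0, 0, 0]
    - [0, 0, -0.08, 0, 0, 0]
    - [0, 0, -0.08, 0, 0, 0]

```text
clock: 35.25
position: [550.2, -201.4, 90.3]
eef_rot: [0.0, 0.707, 0.707, 0.0]
contact_force: [-0.7, -0.7, 1.4]
opening: 0.679
grasp_force: 65.1
```

Call:
arm_command:
  commands:
    - [0, 0, -0.005, 0, 0, 0]
    - [0, 0, -0.01, 0, 0, 0]
    - [0, 0, -0.01, 0, 0, 0]
    - [0, 0, -0.01, 0, 0, 0]
    - [0, 0, -0.01, 0, 0, 0]

```text
clock: 35.88
position: [550.6, -201.7, 90.0]
eef_rot: [0.001, 0.707, 0.707, 0.0]
contact_force: [-5.8, 1.4, 22.6]
opening: 0.68
grasp_force: 70.1
```

Call:
arm_command:
  commands:
    - [0, 0, 0.007, 0, 0, 0]
    - [0, 0, 0.007, 0, 0, 0]
    - [0, 0, 0.007, 0, 0, 0]
    - [0, 0, 0.007, 0, 0, 0]
    - [0, 0, 0.007, 0, 0, 0]
  fingers: 1

```text
clock: 36.5
position: [550.1, -201.3, 89.6]
eef_rot: [-0.0, 0.707, 0.707, -0.0]
contact_force: [-0.2, 0.5, -0.6]
opening: 0.998
grasp_force: 0.0
```

Call:
arm_command:
  commands:
    - [0, 0, 0.2, 0, 0, 0]
    - [0, 0, 0.4, 0, 0, 0]
    - [0, 0, 0.6, 0, 0, 0]
    - [0, 0, 0.8, 0, 0, 0]
    - [0, 0, 1, 0, 0, 0]

```text
clock: 37.12
position: [550.1, -201.3, 240.7]
eef_rot: [0.0, 0.707, 0.707, 0.0]
contact_force: [-0.4, -0.9, 0.4]
opening: 1.004
grasp_force: 0.0
```

```bash
python3 -c "
from h import *
snap('wrist','wrist15');snap('scene','scene15');snap('side','side15');st();cups('wrist15',z=124)
r=lambda f,x,y:cv2.resize(cv2.imread('pics/'+f)[y:y+120,x:x+80],None,fx=5,fy=5,interpolation=2)
cv2.imwrite('pics/c8.png',np.hstack([r('scene15.png',328,150),r('side15.png',300,140)]))"
```

```text
{'clock': 37.28, 'position': [550.73, -201.52, 240.91], 'eef_rot': [0.0, 0.71, 0.71, 0.0], 'opening': 1.0, 'grasp_force': 0.0, 'contact_force': [-0.29, -0.01, 0.28]}
r (307.7, 224.6) r 42.2 bb 266 183 84 84 [ 541.2 -204.8  124. ] wid 62.0
r (511.0, 122.5) r 123.3 bb 495 0 60 246 [ 690.3 -132.3  124. ] wid 41.10000000000002
```

```bash
python3 -c "
from h import *
r=lambda f,x,y:cv2.resize(cv2.imread('pics/'+f)[y:y+120,x:x+80],None,fx=5,fy=5,interpolation=2)
w=lambda f:cv2.resize(cv2.imread('pics/'+f)[140:300,220:420],(400,320))
r2=lambda f,x,y:cv2.resize(cv2.imread('pics/'+f)[y:y+70,x:x+80],(320,280),interpolation=2)
cv2.imwrite('pics/c8.png',np.vstack([np.hstack([w('wrist15.png'),w('wrist11.png')]),np.hstack([r2('scene15.png',330,180),r2('side15.png',300,170),np.zeros((280,160,3),np.uint8)])]))"
```

```text
(no output)
```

View pics/c8.png

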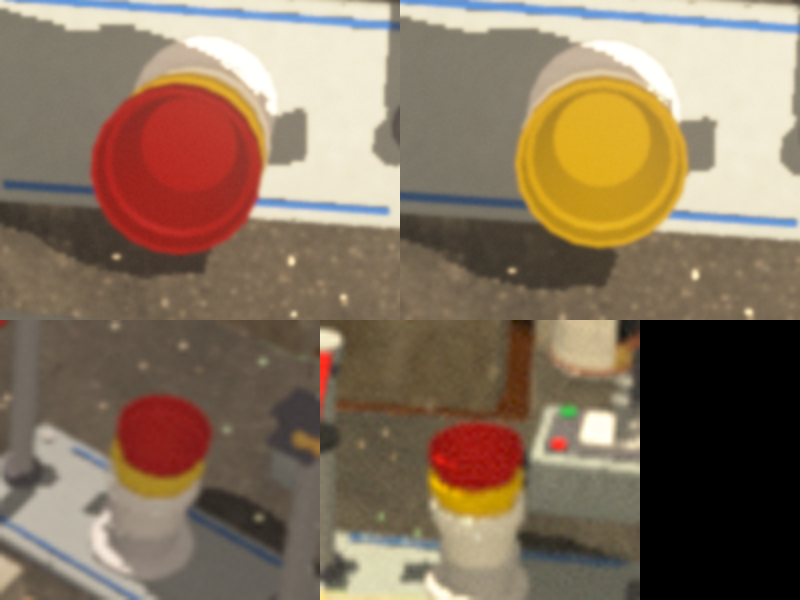

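```bash
python3 -c "
from h import *
snap('wrist','wrist16');snap('scene','scene16');snap('side','side16');st();cups('wrist16',z=124)
for f in ('scene15','scene16','side15','side16','scene11','side11'): print(f);cups(f,124)"
```

```text
{'clock': 37.42, 'position': [549.76, -201.15, 238.8], 'eef_rot': [-0.0, 0.71, 0.71, -0.0], 'opening': 1.0, 'grasp_force': 0.0, 'contact_force': [0.94, -0.93, -0.04]}
r (325.5, 222.5) r 42.6 bb 285 180 83 84 [ 555.7 -202.8  124. ] wid 61.200000000000045
r (509.0, 122.0) r 122.8 bb 494 0 59 245 [ 690.4 -132.2  124. ] wid 40.5
scene15
scene16
side15
y (169.0, 421.0) r 32.6 bb 147 396 45 54 [769.2 509.1 124. ] wid -65.60000000000002
y (154.0, 337.0) r 18.4 bb 138 325 33 25 [856.1 340.  124. ] wid -57.700000000000045
y (41.5, 282.5) r 62.3 bb 0 233 85 97 [1139.3  207.3  124. ] wid -167.89999999999986
side16
y (172.5, 419.0) r 35.8 bb 147 392 50 60 [766.1 507.1 124. ] wid -73.29999999999995
y (154.0, 335.5) r 18.6 bb 138 326 33 25 [855.2 342.4 124. ] wid -57.89999999999998
y (41.5, 282.5) r 62.3 bb 0 233 85 97 [1139.3  207.3  124. ] wid -167.89999999999986
scene11
r (240.5, 409.5) r 18.7 bb 223 391 31 38 [427.8 441.5 124. ] wid -46.69999999999999
side11
y (172.5, 417.5) r 36.8 bb 147 390 51 61 [766.3 504.5 124. ] wid -75.0
y (153.5, 336.0) r 18.8 bb 137 325 34 25 [856.9 340.1 124. ] wid -59.5
y (42.0, 283.0) r 62.3 bb 0 233 85 97 [1139.3  207.3  124. ] wid -167.70000000000005
r (372.0, 419.5) r 24.6 bb 355 395 38 50 [468.6 476.  124. ] wid -56.69999999999999
```

Call:
arm_command:
  commands:
    - [0, 0, 0, 0, 0, 0]
    - [0, 0, 0, 0, 0, 0]
    - [0, 0, 0, 0, 0, 0]
    - [0, 0, 0, 0, 0, 0]
    - [0, 0, 0, 0, 0, 0]

```text
clock: 38.05
position: [550.2, -201.3, 239.7]
eef_rot: [-0.0, 0.707, 0.707, 0.0]
contact_force: [0.8, 0.1, -0.5]
opening: 1.001
grasp_force: 0.0
```

```bash
python3 -c "
from h import *
for i in range(3):
  snap('wrist','wrist17');st();cups('wrist17',z=124)
"
```

```text
{'clock': 38.1, 'position': [550.19, -201.33, 239.71], 'eef_rot': [0.0, 0.71, 0.71, 0.0], 'opening': 1.0, 'grasp_force': 0.0, 'contact_force': [0.27, 0.12, -0.77]}
r (320.3, 222.8) r 42.4 bb 279 181 84 85 [ 550.8 -203.4  124. ] wid 61.60000000000002
r (512.0, 123.0) r 123.7 bb 496 0 59 247 [ 690.3 -132.6  124. ] wid 40.299999999999955
{'clock': 38.15, 'position': [550.15, -201.33, 239.69], 'eef_rot': [-0.0, 0.71, 0.71, -0.0], 'opening': 1.0, 'grasp_force': 0.0, 'contact_force': [0.18, 0.09, 0.06]}
r (320.6, 223.1) r 42.2 bb 279 181 84 85 [ 550.9 -203.4  124. ] wid 61.700000000000045
r (512.5, 123.0) r 123.7 bb 496 0 59 247 [ 690.3 -132.6  124. ] wid 40.19999999999993
{'clock': 38.2, 'position': [550.14, -201.32, 239.68], 'eef_rot': [-0.0, 0.71, 0.71, -0.0], 'opening': 1.0, 'grasp_force': 0.0, 'contact_force': [0.27, -0.79, -0.24]}
r (320.6, 223.1) r 42.2 bb 279 181 84 85 [ 550.8 -203.4  124. ] wid 61.700000000000045
r (512.0, 123.0) r 123.7 bb 495 0 60 247 [ 689.9 -132.6  124. ] wid 40.90000000000009
```

Call:
arm_command:
  commands:
    - [0, 0, 0.335, 0, 0, 0]
    - [0.2, 0.1, 0.335, 0, 0, 0]
    - [0.5, 0.25, 0.335, 0, 0, 0]
    - [0.713, 0.375, 0.335, 0, 0, 0]
    - [0.713, 0.375, 0.335, 0, 0, 0]

```text
clock: 38.83
position: [658.7, -142.7, 288.8]
eef_rot: [-0.001, 0.706, 0.708, 0.0]
contact_force: [-0.2, 0.4, -0.0]
opening: 1.005
grasp_force: 0.0
```

Call:
arm_command:
  commands:
    - [0, 0, 0, 0, 0, 0]
    - [0, 0, 0, 0, 0, 0]
    - [0, 0, 0, 0, 0, 0]
    - [0, 0, 0, 0, 0, 0]
    - [0, 0, 0, 0, 0, 0]

```text
clock: 39.45
position: [657.0, -145.2, 290.0]
eef_rot: [0.0, 0.707, 0.707, 0.0]
contact_force: [0.8, 0.4, -0.5]
opening: 1.003
grasp_force: 0.0
```

```bash
python3 -c "
from h import *
snap('wrist','wrist18');st()
im=cv2.imread('pics/wrist18.png');h=cv2.cvtColor(im,cv2.COLOR_BGR2HSV)
m=cv2.inRange(h,(0,170,60),(6,255,255))|cv2.inRange(h,(174,170,60),(180,255,255))
k,l,s,c=cv2.connectedComponentsWithStats(m)
for i in range(1,k):
  if s[i,4]>100: print(s[i],c[i])
for r in range(0,480,15):
  x=np.where(m[r,280:400])[0]
  if len(x): print(r,x.min()+280,x.max()+280,len(x),at('wrist18',(x.min()+x.max())/2+280,r,189.5), end=';')
print()
for r in range(0,300,8): print(r,' '.join('%3d'%v for v in im[r,290:360:5].max(1)))
"
```

```text
{'clock': 39.5, 'position': [657.07, -145.14, 290.01], 'eef_rot': [0.0, 0.71, 0.71, 0.0], 'opening': 1.0, 'grasp_force': 0.0, 'contact_force': [0.51, 0.08, 0.31]}
[ 308    0   26  101 2390] [320.56485356  48.74435146]
[ 310  130   26  166 3553] [323.65550239 208.27497889]
[ 168  234   71   70 3906] [203.1797235  268.22043011]
0 308 332 25 [657.3  -6.  189.5];15 308 332 25 [657.3 -13.9 189.5];30 309 332 24 [657.6 -22.1 189.5];45 309 332 24 [657.6 -30.4 189.5];60 309 332 24 [657.6 -38.8 189.5];75 309 332 24 [657.6 -47.4 189.5];90 310 333 24 [658.2 -56.2 189.5];135 310 334 25 [658.6 -83.8 189.5];150 311 335 25 [659.3 -93.4 189.5];165 311 335 25 [ 659.3 -103.2  189.5];180 312 335 24 [ 659.7 -113.2  189.5];195 313 334 22 [ 659.7 -123.4  189.5];210 314 334 21 [ 660.1 -133.9  189.5];225 314 333 20 [ 659.8 -144.6  189.5];240 314 334 21 [ 660.2 -155.6  189.5];255 315 334 20 [ 660.6 -166.8  189.5];270 316 334 19 [ 661.  -178.3  189.5];285 316 334 19 [ 661.  -190.   189.5];
0 243 245 248 247 254 255 255 255 254 240 242 239 236 235
8 246 246 247 245 255 255 255 255 254 241 241 241 239 237
16 247
[... 1442 characters left out ...]
 124 155 158 157 158 135 126 123  63  64
216 119 120 119 122 123 154 158 160 160 181 235 227  99 103
224 120 119 121 123 121 153 157 156 157 183 235 220 103 105
232 122 120 121 121 120 155 159 156 157 178 235 193 102  99
240 118 122 122 120 100 151 155 155 157 146 234 151 100  98
248 119 121 120 121 117 150 158 158 156 161 233 125 100 100
256 122 122 119 120 119 149 156 157 157 170 231  97  95 103
264 153 119 142 177 216 162 156 157 155 170 227 101 105 103
272 224 224 224 227 227 161 157 158 158 166 218 101 103 106
280 224 225 224 225 223 167 159 158 157 162 196 113 107 108
288 109 110 112 118 122 136 157 157 159 142 114 113 113 113
296 115 117 119 126  99 130 127 124 127 138  98 120 110 108
```

Call:
arm_command:
  commands:
    - [0.011, 0.25, 0, 0, 0, 0]
    - [0.011, 0.501, 0, 0, 0, 0]
    - [0.011, 0.501, 0, 0, 0, 0]
    - [0.011, 0.501, 0, 0, 0, 0]
    - [0.011, 0.501, 0, 0, 0, 0]
  fingers: 0.2

```text
clock: 40.12
position: [658.7, -71.2, 289.9]
eef_rot: [0.0, 0.708, 0.707, -0.0]
contact_force: [-0.2, 0.2, -0.0]
opening: 0.6
grasp_force: 0.0
```

Call:
arm_command:
  commands:
    - [0, 0, -0.2, 0, 0, 0]
    - [0, 0, -0.4, 0, 0, 0]
    - [0, 0, -0.5, 0, 0, 0]
    - [0, 0, -0.6, 0, 0, 0]
    - [0, 0, -0.6, 0, 0, 0]

```text
clock: 40.75
position: [658.5, -70.1, 199.4]
eef_rot: [-0.0, 0.707, 0.707, -0.0]
contact_force: [0.6, -0.1, 0.6]
opening: 0.605
grasp_force: 0.0
```

Call:
arm_command:
  commands:
    - [0, 0, -0.035, 0, 0, 0]
    - [0, 0, -0.035, 0, 0, 0]
    - [0, 0, -0.035, 0, 0, 0]
    - [0, 0, -0.035, 0, 0, 0]
    - [0, 0, -0.035, 0, 0, 0]

```text
clock: 41.38
position: [658.8, -70.0, 194.8]
eef_rot: [0.0, 0.707, 0.707, 0.0]
contact_force: [-0.5, 0.4, 0.0]
opening: 0.6
grasp_force: 0.0
```

Call:
arm_command:
  commands:
    - [0, 0, 0, 0, 0, 0]
    - [0, 0, 0, 0, 0, 0]
    - [0, 0, 0, 0, 0, 0]
    - [0, 0, 0, 0, 0, 0]
    - [0, 0, 0, 0, 0, 0]
  fingers: -1

```text
clock: 42.0
position: [658.9, -69.9, 194.9]
eef_rot: [0.0, 0.707, 0.707, 0.0]
contact_force: [-0.1, 1.0, 4.4]
opening: 0.181
grasp_force: 58.7
```

```bash
python3 -c "
import numpy as np
H=np.array([661.4,-210]);r=140.1;a0=91.15
for c in range(4):
  b=a0+c*21.25;p=lambda a:H+r*np.array([np.cos(np.radians(a)),np.sin(np.radians(a))])
  print([[*((p(b+k*4.25)-p(b))/150).round(3).tolist(),0,0,0,round(k*4.25/45,3)] for k in range(1,6)],p(b+21.25).round(1))"
```

```text
[[-0.069, -0.004, 0, 0, 0, 0.094], [-0.138, -0.013, 0, 0, 0, 0.189], [-0.206, -0.027, 0, 0, 0, 0.283], [-0.272, -0.046, 0, 0, 0, 0.378], [-0.337, -0.07, 0, 0, 0, 0.472]] [608.  -80.5]
[[-0.063, -0.029, 0, 0, 0, 0.094], [-0.124, -0.062, 0, 0, 0, 0.189], [-0.182, -0.1, 0, 0, 0, 0.283], [-0.237, -0.142, 0, 0, 0, 0.378], [-0.289, -0.188, 0, 0, 0, 0.472]] [ 564.7 -108.6]
[[-0.048, -0.05, 0, 0, 0, 0.094], [-0.093, -0.103, 0, 0, 0, 0.189], [-0.133, -0.159, 0, 0, 0, 0.283], [-0.169, -0.218, 0, 0, 0, 0.378], [-0.201, -0.28, 0, 0, 0, 0.472]] [ 534.5 -150.6]
[[-0.027, -0.064, 0, 0, 0, 0.094], [-0.049, -0.129, 0, 0, 0, 0.189], [-0.067, -0.196, 0, 0, 0, 0.283], [-0.079, -0.265, 0, 0, 0, 0.378], [-0.086, -0.333, 0, 0, 0, 0.472]] [ 521.6 -200.6]
```

Call:
arm_command:
  commands:
    - [-0.069, -0.004, 0, 0, 0, 0.094]
    - [-0.138, -0.013, 0, 0, 0, 0.189]
    - [-0.206, -0.027, 0, 0, 0, 0.283]
    - [-0.272, -0.046, 0, 0, 0, 0.378]
    - [-0.337, -0.07, 0, 0, 0, 0.472]

```text
clock: 42.62
position: [608.1, -80.3, 194.9]
eef_rot: [0.0, 0.564, 0.826, 0.0]
contact_force: [0.2, 0.4, 4.6]
opening: 0.175
grasp_force: 58.6
```

Call:
arm_command:
  commands:
    - [-0.063, -0.029, 0, 0, 0, 0.094]
    - [-0.124, -0.062, 0, 0, 0, 0.189]
    - [-0.182, -0.1, 0, 0, 0, 0.283]
    - [-0.237, -0.142, 0, 0, 0, 0.378]
    - [-0.289, -0.188, 0, 0, 0, 0.472]

```text
clock: 43.25
position: [564.6, -108.3, 194.9]
eef_rot: [-0.0, 0.402, 0.916, 0.0]
contact_force: [-1.8, 2.4, 4.8]
opening: 0.179
grasp_force: 58.8
```

Call:
arm_command:
  commands:
    - [-0.048, -0.05, 0, 0, 0, 0.094]
    - [-0.093, -0.103, 0, 0, 0, 0.189]
    - [-0.133, -0.159, 0, 0, 0, 0.283]
    - [-0.169, -0.218, 0, 0, 0, 0.378]
    - [-0.201, -0.28, 0, 0, 0, 0.472]

```text
clock: 43.88
position: [534.0, -150.4, 194.8]
eef_rot: [-0.001, 0.226, 0.974, 0.0]
contact_force: [-4.1, 2.8, 8.0]
opening: 0.178
grasp_force: 59.2
```

Call:
arm_command:
  commands:
    - [-0.027, -0.064, 0, 0, 0, 0.094]
    - [-0.049, -0.129, 0, 0, 0, 0.189]
    - [-0.067, -0.196, 0, 0, 0, 0.283]
    - [-0.079, -0.265, 0, 0, 0, 0.378]
    - [-0.086, -0.333, 0, 0, 0, 0.472]

```text
clock: 44.5
position: [520.9, -200.0, 194.8]
eef_rot: [-0.001, 0.043, 0.999, 0.001]
contact_force: [-6.5, 1.2, 10.8]
opening: 0.175
grasp_force: 59.8
```

Call:
arm_command:
  commands:
    - [0, 0, 0, 0, 0, 0]
    - [0, 0, 0, 0, 0, 0]
    - [0, 0, 0, 0, 0, 0]
    - [0, 0, 0, 0, 0, 0]
    - [0, 0, 0, 0, 0, 0]

```text
clock: 45.12
position: [520.8, -200.5, 194.8]
eef_rot: [-0.001, 0.044, 0.999, 0.0]
contact_force: [-8.5, 2.3, 10.2]
opening: 0.177
grasp_force: 59.9
```

Call:
arm_command:
  commands:
    - [-0.003, -0.01, 0, 0, 0, 0.01]
    - [-0.003, -0.02, 0, 0, 0, 0.02]
    - [-0.003, -0.03, 0, 0, 0, 0.03]
    - [-0.003, -0.03, 0, 0, 0, 0.03]
    - [-0.003, -0.03, 0, 0, 0, 0.03]

```text
clock: 45.75
position: [520.8, -201.0, 194.7]
eef_rot: [-0.001, 0.031, 1.0, 0.002]
contact_force: [-8.5, 23.6, 14.7]
opening: 0.18
grasp_force: 60.6
```

```bash
cat > bar.py <<'E'
from h import *
import sys
f=sys.argv[1]
for n in ('scene','side'):
  snap(n,n+f); im=cv2.imread('pics/'+n+f+'.png');h=cv2.cvtColor(im,cv2.COLOR_BGR2HSV)
  m=cv2.inRange(h,(0,150,60),(6,255,255))|cv2.inRange(h,(174,150,60),(180,255,255))
  k,l,s,c=cv2.connectedComponentsWithStats(m)
  for i in range(1,k):
    if s[i,4]>20 and s[i,1]<260:
      ys,xs=np.where(l==i); P=np.array([at(n+f,u,v,189) for u,v in zip(xs,ys)])[:,:2]
      vx,vy,x0,y0=cv2.fitLine(P.astype(np.float32),cv2.DIST_HUBER,0,.01,.01).ravel()
      print(n,s[i],'ang',np.degrees(np.arctan2(vy,vx)).round(1),'pt',x0.round(1),y0.round(1))
st()
E
python3 bar.py 20
```

```text
scene [508 117  13  20  58] ang -84.0 pt 360.2 -698.0
scene [339 171  64  37 393] ang -5.8 pt 550.9 -195.3
scene [357 198  23  20 370] ang -61.5 pt 509.3 -128.2
side [377 134   4   9  21] ang -85.6 pt 452.3 -509.9
side [304 175  79  12 396] ang -6.1 pt 549.9 -194.9
side [329 195  23  17 309] ang -84.9 pt 548.4 -71.9
{'clock': 45.85, 'position': [520.82, -201.02, 194.73], 'eef_rot': [-0.0, 0.03, 1.0, 0.0], 'opening': 0.18, 'grasp_force': 60.64, 'contact_force': [-9.64, 23.11, 13.9]}
```

Call:
arm_command:
  commands:
    - [0, 0.01, 0, 0, 0, 0]
    - [0, 0.02, 0, 0, 0, 0]
    - [0, 0.022, 0, 0, 0, 0]
    - [0, 0.022, 0, 0, 0, 0]
    - [0, 0.022, 0, 0, 0, 0]

```text
clock: 46.48
position: [520.8, -200.6, 194.8]
eef_rot: [-0.001, 0.032, 0.999, 0.001]
contact_force: [-6.6, 7.2, 9.9]
opening: 0.179
grasp_force: 59.9
```

Call:
arm_command:
  commands:
    - [0, 0, 0, 0, 0, 0]
    - [0, 0, 0, 0, 0, 0]
    - [0, 0, 0, 0, 0, 0]
    - [0, 0, 0, 0, 0, 0]
    - [0, 0, 0, 0, 0, 0]
  fingers: 0.1

```text
clock: 47.1
position: [521.4, -201.8, 194.7]
eef_rot: [0.0, 0.032, 0.999, -0.0]
contact_force: [-0.1, 0.2, -0.7]
opening: 0.547
grasp_force: 0.0
```

Call:
arm_command:
  commands:
    - [0, 0, 0.1, 0, 0, 0]
    - [0, 0, 0.3, 0, 0, 0]
    - [0, 0, 0.6, 0, 0, 0]
    - [0, 0, 0.75, 0, 0, 0]
    - [0, 0, 0.75, 0, 0, 0]

```text
clock: 47.72
position: [522.1, -202.0, 309.7]
eef_rot: [0.002, 0.032, 0.999, -0.001]
contact_force: [0.9, -0.7, 0.4]
opening: 0.546
grasp_force: 0.0
```

```bash
python3 -c "
from h import *
snap('wrist','wrist21');st();print(state()['joint_positions'].round(2))
im=cv2.imread('pics/wrist21.png');h=cv2.cvtColor(im,cv2.COLOR_BGR2HSV)
m=cv2.inRange(h,(0,170,60),(6,255,255))|cv2.inRange(h,(174,170,60),(180,255,255))
k,l,s,c=cv2.connectedComponentsWithStats(m)
for i in range(1,k):
  if s[i,4]>100: print(s[i],c[i],at('wrist21',*c[i],189.5))
"; python3 bar.py 21
```

```text
{'clock': 47.78, 'position': [521.56, -201.87, 308.25], 'eef_rot': [0.0, 0.03, 1.0, -0.0], 'opening': 0.55, 'grasp_force': 0.0, 'contact_force': [0.59, -0.35, -1.28]}
[ 0.44  0.33 -0.23  1.63  0.08  1.19  1.69]
[ 594   53   46   49 1600] [620.70875  79.05875] [438.4   4.7 189.5]
[ 287  130   67  121 2845] [320.37891037 192.11845343] [ 502.3 -201.3  189.5]
[ 311  242   22  124 2395] [321.46847599 303.5085595 ] [ 591.9 -206.1  189.5]
scene [508 117  13  20  58] ang -84.0 pt 360.2 -698.0
scene [339 171  64  37 393] ang -5.7 pt 551.1 -195.4
scene [357 198  24  20 370] ang -61.9 pt 509.1 -128.3
side [304 175  79  12 396] ang -6.1 pt 550.8 -194.9
side [329 195  23  17 313] ang -86.6 pt 549.3 -73.4
{'clock': 47.88, 'position': [521.04, -201.7, 306.83], 'eef_rot': [-0.0, 0.03, 1.0, 0.0], 'opening': 0.55, 'grasp_force': 0.0, 'contact_force': [-0.12, 0.12, -0.24]}
```

```bash
python3 -c "
from h import *
im=cv2.imread('pics/wrist21.png');h=cv2.cvtColor(im,cv2.COLOR_BGR2HSV)
m=cv2.inRange(h,(0,170,60),(6,255,255))|cv2.inRange(h,(174,170,60),(180,255,255))
for r in range(60,400,12):
  x=np.where(m[r,270:380])[0]
  if len(x): print(r,x.min()+270,x.max()+270,len(x),at('wrist21',(x.min()+x.max())/2+270,r,189.5), end=';')
b=cv2.inRange(h,(100,90,60),(125,255,255))
k,l,s,c=cv2.connectedComponentsWithStats(b)
for i in range(1,k):
  if s[i,4]>80:
    ys,xs=np.where(l==i);P=np.array([at('wrist21',u,v,12) for u,v in zip(xs,ys)])[:,:2]
    vx,vy,x0,y0=cv2.fitLine(P.astype(np.float32),cv2.DIST_HUBER,0,.01,.01).ravel();print('blue',s[i],np.degrees(np.arctan2(vy,vx)),x0,y0)
"
```

```text
132 313 333 21 [ 460.1 -196.8  189.5];144 313 333 21 [ 468.2 -197.3  189.5];156 313 333 21 [ 476.5 -197.8  189.5];168 313 332 20 [ 484.9 -198.7  189.5];180 314 332 19 [ 493.6 -198.8  189.5];192 313 331 19 [ 502.3 -200.1  189.5];204 298 341 44 [ 511.1 -202.5  189.5];216 291 350 32 [ 520.2 -202.3  189.5];228 287 353 38 [ 529.4 -203.3  189.5];240 289 351 15 [ 538.8 -203.9  189.5];252 312 332 21 [ 548.5 -203.   189.5];264 312 332 21 [ 558.3 -203.6  189.5];276 312 331 20 [ 568.3 -204.6  189.5];288 312 331 20 [ 578.4 -205.2  189.5];300 313 330 18 [ 588.8 -205.9  189.5];312 312 331 20 [ 599.4 -206.5  189.5];324 312 331 20 [ 610.2 -207.2  189.5];336 312 331 20 [ 621.2 -207.9  189.5];348 312 330 19 [ 632.4 -209.   189.5];360 312 331 20 [ 643.9 -209.3  189.5];blue [279 118   6 164 286] -4.098069 544.1456 -249.77014
blue [358 118   9 165 344] -4.1945353 544.9813 -155.1932
```

Call:
arm_command:
  commands:
    - [0, -0.3, 0, 0, 0, 0]
    - [-0.05, -0.6, 0, 0, 0, 0]
    - [-0.1, -0.8, 0, 0, 0, 0]
    - [-0.167, -1, 0, 0, 0, 0]
    - [-0.167, -1, 0, 0, 0, 0]

```text
clock: 48.5
position: [494.7, -354.0, 306.1]
eef_rot: [-0.001, 0.034, 0.999, 0.0]
contact_force: [-0.4, 0.9, -0.5]
opening: 0.546
grasp_force: 0.0
```

Call:
arm_command:
  commands:
    - [0, 0, 0, 0, 0, 0]
    - [0, 0, 0, 0, 0, 0]
    - [0, 0, 0, 0, 0, 0]
    - [0, 0, 0, 0, 0, 0]
    - [0, 0, 0, 0, 0, 0]

```text
clock: 49.12
position: [496.4, -351.7, 307.2]
eef_rot: [0.0, 0.032, 0.999, -0.0]
contact_force: [0.0, -0.1, -0.0]
opening: 0.549
grasp_force: 0.0
```

```bash
cat > ball.py <<'E'
from h import *
import sys
f='wrist'+sys.argv[1]; snap('wrist',f); st()
h=cv2.cvtColor(cv2.imread('pics/'+f+'.png'),cv2.COLOR_BGR2HSV)
m=cv2.inRange(h,(5,150,100),(20,255,255))
c=max([c for c in cv2.findContours(m,0,1)[0]],key=lambda c:cv2.contourArea(cv2.convexHull(c)) if cv2.contourArea(c)>50 and len(c)>5 and cv2.minEnclosingCircle(c)[1]<40 else 0)
(u,v),r=cv2.minEnclosingCircle(c);print('ball',u,v,r,[at(f,u,v,z).tolist() for z in (124,128,132)])
E
python3 ball.py 22; python3 -c "
from h import *
im=cv2.imread('pics/wrist22.png')
e=cv2.Canny(cv2.GaussianBlur(im,(5,5),0),40,100)
L=cv2.HoughLinesP(e,1,np.pi/360,50,minLineLength=60,maxLineGap=8)
for x1,y1,x2,y2 in L[:,0]:
  a=at('wrist22',x1,y1,50);b=at('wrist22',x2,y2,50);d=b-a
  if np.all((a[:2]>[340,-430])&(a[:2]<[540,-270])): print((x1,y1,x2,y2),a[:2],b[:2],'len',np.hypot(*d[:2]).round(0),'ang',np.degrees(np.arctan2(d[1],d[0])).round(1))
"
```

```text
{'clock': 49.18, 'position': [496.34, -351.73, 307.22], 'eef_rot': [0.0, 0.03, 1.0, -0.0], 'opening': 0.55, 'grasp_force': 0.0, 'contact_force': [-0.82, -0.27, -0.4]}
ball 470.0 238.0 31.241098403930664 [[539.4, -217.1, 124.0], [538.0, -218.6, 128.0], [536.7, -220.1, 132.0]]
(np.int32(245), np.int32(46), np.int32(306), np.int32(41)) [ 355.1 -416.2] [ 354.4 -357. ] len 59.0 ang 90.7
(np.int32(258), np.int32(85), np.int32(343), np.int32(89)) [ 391.  -407.5] [ 400.  -323.4] len 85.0 ang 83.9
(np.int32(339), np.int32(183), np.int32(344), np.int32(92)) [ 493.7 -332. ] [ 402.9 -322.6] len 91.0 ang 174.1
(np.int32(271), np.int32(177), np.int32(272), np.int32(87)) [ 482.8 -403.7] [ 393.7 -393.8] len 90.0 ang 173.7
(np.int32(263), np.int32(175), np.int32(264), np.int32(80)) [ 480.1 -411.9] [ 386.7 -401.1] len 94.0 ang 173.4
(np.int32(345), np.int32(203), np.int32(349), np.int32(139)) [ 515.8 -326.6] [ 448.8 -319.5] len 67.0 ang 174.0
```

```bash
python3 -c "
from h import *
h=cv2.cvtColor(cv2.imread('pics/wrist22.png'),cv2.COLOR_BGR2HSV)
m=cv2.inRange(h,(4,150,90),(20,255,255))
k,l,s,c=cv2.connectedComponentsWithStats(m)
for i in range(1,k):
  if s[i,4]>150: print(s[i],c[i].round(1),at('wrist22',s[i,0]+(s[i,2]-1)/2,s[i,1]+(s[i,3]-1)/2,128))
im=cv2.imread('pics/wrist22.png')
def inv(P):
  from scipy.spatial.transform import Rotation as R
  d=np.load('pics/wrist22.npz');Rw=R.from_quat(np.roll(d['q'],-1)).as_matrix();p=Rw.T@(np.array(P)-d['pos']);T=np.linalg.inv(d['T']);q=T[:3,:3]@p+T[:3,3];q=d['mtx']@[q[0],-q[1],-q[2]];return (q[:2]/q[2]).round(0)
print(inv([418,-355,128]),inv([421,-360,128]), inv([447,-352,93]))
"
```

```text
[288  96  34  39 956] [304.5 114.3] [ 422.  -360.6  128. ]
[441 210  54  53 310] [459.5 228.7] [ 536. -221.  128.]
[152 249  34  40 507] [164.9 267. ] [ 550.2 -497.   128. ]
[ 96 277  55  59 763] [122.2 304. ] [ 585.6 -547.3  128. ]
[   0  320   89   94 2431] [ 41.6 364.7] [ 647.3 -640.8  128. ]
[311. 109.] [305. 114.] [317. 142.]
```

Call:
arm_command:
  commands:
    - [-0.2, -0.03, 0, 0, 0, -0.03]
    - [-0.4, -0.06, -0.1, 0, 0, -0.056]
    - [-0.499, -0.06, -0.3, 0, 0, -0.056]
    - [-0.499, -0.06, -0.38, 0, 0, -0.056]
    - [-0.499, -0.06, -0.38, 0, 0, -0.056]

```text
clock: 49.8
position: [422.1, -360.5, 250.0]
eef_rot: [-0.0, 0.054, 0.999, 0.0]
contact_force: [-0.1, -1.0, -0.4]
opening: 0.546
grasp_force: 0.0
```

Call:
arm_command:
  commands:
    - [0, 0, -0.1, 0, 0, 0]
    - [0, 0, -0.3, 0, 0, 0]
    - [0, 0, -0.45, 0, 0, 0]
    - [0, 0, -0.5, 0, 0, 0]
    - [0, 0, -0.5, 0, 0, 0]

```text
clock: 50.42
position: [421.8, -360.7, 175.2]
eef_rot: [-0.0, 0.054, 0.999, 0.0]
contact_force: [0.1, -0.3, 0.6]
opening: 0.55
grasp_force: 0.0
```

```bash
python3 -c "
from h import *
snap('wrist','wrist23');st()
h=cv2.cvtColor(cv2.imread('pics/wrist23.png'),cv2.COLOR_BGR2HSV)
m=cv2.inRange(h,(4,150,90),(20,255,255))
k,l,s,c=cv2.connectedComponentsWithStats(m)
for i in range(1,k):
  if s[i,4]>150: print(s[i],c[i].round(1),at('wrist23',s[i,0]+(s[i,2]-1)/2,s[i,1]+(s[i,3]-1)/2,128),at('wrist23',*c[i],128))
"
```

```text
{'clock': 50.48, 'position': [421.92, -360.95, 175.71], 'eef_rot': [0.0, 0.05, 1.0, -0.0], 'opening': 0.55, 'grasp_force': 0.0, 'contact_force': [0.28, -0.87, -0.19]}
[ 298  227   48   48 1783] [321.4 250.7] [ 421.3 -360.5  128. ] [ 421.4 -360.6  128. ]
[ 26 245  70  31 806] [ 66.8 257.1] [ 411.  -510.3  128. ] [ 409.7 -506.2  128. ]
[527 353  80  18 248] [565.4 359.3] [ 510.7 -216.   128. ] [ 509.  -216.8  128. ]
```

Call:
arm_command:
  commands:
    - [-0.003, 0.002, -0.1, 0, 0, 0]
    - [-0.003, 0.002, -0.25, 0, 0, 0]
    - [-0.003, 0.002, -0.4, 0, 0, 0]
    - [-0.003, 0.002, -0.45, 0, 0, 0]
    - [-0.003, 0.002, -0.45, 0, 0, 0]

```text
clock: 51.1
position: [421.0, -360.4, 107.6]
eef_rot: [-0.0, 0.054, 0.999, 0.0]
contact_force: [-0.4, -0.6, -0.3]
opening: 0.551
grasp_force: 0.0
```

Call:
arm_command:
  commands:
    - [0, 0, 0, 0, 0, 0]
    - [0, 0, 0, 0, 0, 0]
    - [0, 0, 0, 0, 0, 0]
    - [0, 0, 0, 0, 0, 0]
    - [0, 0, 0, 0, 0, 0]
  fingers: -1

```text
clock: 51.72
position: [421.0, -360.5, 108.0]
eef_rot: [0.0, 0.054, 0.999, -0.0]
contact_force: [-1.5, 3.5, 6.6]
opening: 0.186
grasp_force: 47.7
```

Call:
arm_command:
  commands:
    - [-0.004, 0, 0.01, 0, 0, 0]
    - [-0.01, 0.001, 0.02, 0, 0, 0]
    - [-0.015, 0.002, 0.035, 0, 0, 0]
    - [-0.015, 0.002, 0.035, 0, 0, 0]
    - [-0.015, 0.002, 0.035, 0, 0, 0]

```text
clock: 52.35
position: [418.7, -360.2, 112.9]
eef_rot: [-0.0, 0.054, 0.999, 0.0]
contact_force: [1.3, 2.2, -2.6]
opening: 0.184
grasp_force: 43.7
```

```bash
python3 -c "
from h import *
snap('wrist','wrist24');st();snap('side','side24');snap('scene','scene24')
for f,z in (('wrist24',128),('scene24',128),('side24',128),('scene0',128),('side0',128)):
  h=cv2.cvtColor(cv2.imread('pics/'+f+'.png'),cv2.COLOR_BGR2HSV)
  m=cv2.inRange(h,(4,150,90),(20,255,255))
  k,l,s,c=cv2.connectedComponentsWithStats(m)
  for i in range(1,k):
    p=at(f,*c[i],128)
    if s[i,4]>15 and abs(p[0]-425)<50 and abs(p[1]+355)<40: print(f,s[i],c[i].round(1),p)
print(proj('scene24',[421.3,-360.5,128]),proj('side24',[421.3,-360.5,128]))
"
```

```text
{'clock': 52.4, 'position': [418.72, -360.17, 112.86], 'eef_rot': [-0.0, 0.05, 1.0, 0.0], 'opening': 0.18, 'grasp_force': 43.69, 'contact_force': [0.95, 2.75, -2.24]}
wrist24 [ 291  272   61   67 2791] [320.7 303.6] [ 420.6 -360.8  128. ]
scene24 [435 190  11   9  57] [439.9 194.6] [ 416.1 -353.   128. ]
side24 [368 174  12   8  30] [374.8 178.3] [ 459.8 -346.5  128. ]
side24 [384 174  10   5  21] [389.6 176. ] [ 416.2 -367.9  128. ]
scene0 [433 188  12  12 106] [438.8 193.4] [ 420.8 -355.7  128. ]
side0 [383 171  11   9  54] [388.3 174.5] [ 419.8 -377.2  128. ]
side0 [374 174   5   8  17] [375.8 177.8] [ 457.  -350.3  128. ]
[439.5 192.5] [388.  176.9]
```

Call:
arm_command:
  commands:
    - [-0.007, 0.001, 0.015, 0, 0, 0]
    - [-0.015, 0.002, 0.03, 0, 0, 0]
    - [-0.023, 0.0025, 0.047, 0, 0, 0]
    - [-0.023, 0.0025, 0.047, 0, 0, 0]
    - [-0.023, 0.0025, 0.047, 0, 0, 0]

```text
clock: 53.12
position: [415.4, -359.8, 120.0]
eef_rot: [0.0, 0.054, 0.999, -0.0]
contact_force: [2.0, 2.6, -2.8]
opening: 0.184
grasp_force: 43.6
```

```bash
python3 -c "
from h import *
s=state();p=s['position'];print(p,s['contact_force'],s['opening'])
r=86;X=np.array([.994,-.108,0]);Z=np.array([0,0,1.])
f=lambda t:r*(np.sin(t)*X+np.cos(t)*Z)
T=np.linspace(-.45,.47,11)
for c in (0,5): print([[*((f(T[c+k])-f(T[c]))/150).round(3).tolist(),0,0,0] for k in range(1,6)],f(T[c+5])-f(T[0])+p)
g=(X*np.sin(.45)+Z*np.cos(.45))*-13/150;print('drop',g)
"
```

```text
[ 415.37833053 -359.80837289  119.99907323] [ 1.95607525  2.56288007 -2.81808573] 0.18421930610995066
[[0.048, -0.005, 0.021, 0, 0, 0], [0.098, -0.011, 0.037, 0, 0, 0], [0.149, -0.016, 0.048, 0, 0, 0], [0.201, -0.022, 0.055, 0, 0, 0], [0.254, -0.028, 0.057, 0, 0, 0]] [ 453.41575    -363.94121122  128.55632247]
[[0.052, -0.006, -0.003, 0, 0, 0], [0.104, -0.011, -0.011, 0, 0, 0], [0.155, -0.017, -0.023, 0, 0, 0], [0.205, -0.022, -0.04, 0, 0, 0], [0.252, -0.027, -0.062, 0, 0, 0]] [ 491.27545547 -368.05474059  119.23549522]
drop [-0.03747083  0.00407128 -0.07803875]
```

Call:
arm_command:
  commands:
    - [0.048, -0.005, 0.021, 0, 0, 0]
    - [0.098, -0.011, 0.037, 0, 0, 0]
    - [0.149, -0.016, 0.048, 0, 0, 0]
    - [0.201, -0.022, 0.055, 0, 0, 0]
    - [0.254, -0.028, 0.057, 0, 0, 0]

```text
clock: 53.75
position: [454.6, -364.6, 129.2]
eef_rot: [0.001, 0.054, 0.999, -0.001]
contact_force: [0.5, 0.3, 0.8]
opening: -0.004
grasp_force: 0.0
```

Call:
arm_command:
  commands:
    - [0, 0, 0, 0, 0, 0]
    - [0, 0, 0, 0, 0, 0]
    - [0, 0, 0, 0, 0, 0]
    - [0, 0, 0, 0, 0, 0]
    - [0, 0, 0, 0, 0, 0]

```text
clock: 54.38
position: [453.3, -364.1, 128.6]
eef_rot: [0.0, 0.054, 0.999, -0.0]
contact_force: [-0.6, 1.3, -0.1]
opening: 0.001
grasp_force: 0.0
```

```bash
cat > ball.py <<'E'
from h import *
import sys
t=sys.argv[1]; zz=float(sys.argv[2]) if len(sys.argv)>2 else 128
st()
for n in ('wrist','scene','side'):
  f=n+t; snap(n,f)
  h=cv2.cvtColor(cv2.imread('pics/'+f+'.png'),cv2.COLOR_BGR2HSV)
  m=cv2.inRange(h,(4,150,90),(20,255,255))
  k,l,s,c=cv2.connectedComponentsWithStats(m)
  for i in range(1,k):
    p=at(f,*c[i],zz)
    if s[i,4]>12 and abs(p[0]-450)<75 and abs(p[1]+360)<40: print(n,s[i].tolist(),c[i].round(1),p)
for th in (-.45,-.2,0,.2,.45):
  P=np.array([453.,-364,62])+73*(np.sin(th)*np.array([.994,-.108,0])+np.cos(th)*np.array([0,0,1])); print(th,proj('scene'+t,P),proj('side'+t,P))
E
python3 ball.py 25
```

```text
{'clock': 54.38, 'position': [453.34, -364.09, 128.56], 'eef_rot': [0.0, 0.05, 1.0, -0.0], 'opening': 0.0, 'grasp_force': 0.0, 'contact_force': [-0.63, 1.33, -0.12]}
wrist [289, 254, 66, 54, 2342] [321.6 280.4] [ 451.3 -363.8  128. ]
scene [427, 182, 10, 10, 84] [431.2 186.2] [ 452.2 -370.9  128. ]
side [375, 168, 9, 11, 75] [378.5 172.1] [ 448.3 -390.7  128. ]
-0.45 [439.4 192.5] [387.9 177. ]
-0.2 [434.5 188.1] [382.2 174.6]
0 [430.2 185.4] [377.3 173.7]
0.2 [425.7 183.6] [372.3 173.7]
0.45 [420.3 182.5] [366.3 174.9]
```

Call:
arm_command:
  commands:
    - [0, 0, 0.1, 0, 0, 0]
    - [0, 0, 0.2, 0, 0, 0]
    - [0, 0, 0.4, 0, 0, 0]
    - [0, 0, 0.4, 0, 0, 0]
    - [0, 0, 0.4, 0, 0, 0]

```text
clock: 55.15
position: [453.4, -364.1, 189.0]
eef_rot: [0.0, 0.054, 0.999, -0.0]
contact_force: [0.0, -1.1, -0.4]
opening: -0.001
grasp_force: 0.0
```

Call:
arm_command:
  commands:
    - [0, 0, 0, 0, 0, 0]
    - [0, 0, 0, 0, 0, 0]
    - [0, 0, 0, 0, 0, 0]
    - [0, 0, 0, 0, 0, 0]
    - [0, 0, 0, 0, 0, 0]
  fingers: 0.2

```text
clock: 55.78
position: [453.4, -364.0, 188.5]
eef_rot: [-0.0, 0.054, 0.999, 0.0]
contact_force: [0.3, -0.5, 0.2]
opening: 0.602
grasp_force: 0.0
```

```bash
python3 ball.py 26 144
```

```text
{'clock': 55.78, 'position': [453.39, -364.02, 188.47], 'eef_rot': [-0.0, 0.05, 1.0, 0.0], 'opening': 0.6, 'grasp_force': 0.0, 'contact_force': [0.32, -0.54, 0.15]}
wrist [298, 221, 47, 48, 1834] [320.8 244.6] [ 448.5 -363.8  144. ]
scene [427, 180, 10, 12, 95] [431.3 185.6] [ 445.9 -354.1  144. ]
side [375, 166, 9, 13, 84] [378.5 171.7] [ 450.3 -358.9  144. ]
-0.45 [439.4 192.5] [387.9 177. ]
-0.2 [434.5 188.1] [382.2 174.6]
0 [430.2 185.4] [377.3 173.7]
0.2 [425.7 183.6] [372.3 173.7]
0.45 [420.3 182.5] [366.3 174.9]
```

Call:
arm_command:
  commands:
    - [-0.03, 0, -0.05, 0, 0, 0]
    - [-0.03, 0, -0.2, 0, 0, 0]
    - [-0.03, 0, -0.4, 0, 0, 0]
    - [-0.03, 0, -0.57, 0, 0, 0]
    - [-0.03, 0, -0.57, 0, 0, 0]

```text
clock: 56.55
position: [447.7, -363.3, 101.3]
eef_rot: [-0.001, 0.054, 0.999, 0.001]
contact_force: [-0.3, -0.5, 0.5]
opening: 0.6
grasp_force: 0.0
```

Call:
arm_command:
  commands:
    - [0, 0, 0, 0, 0, 0]
    - [0, 0, 0, 0, 0, 0]
    - [0, 0, 0, 0, 0, 0]
    - [0, 0, 0, 0, 0, 0]
    - [0, 0, 0, 0, 0, 0]
  fingers: -1

```text
clock: 57.18
position: [449.9, -363.7, 104.4]
eef_rot: [0.001, 0.054, 0.999, -0.0]
contact_force: [1.0, 4.6, 6.3]
opening: 0.29
grasp_force: 58.6
```

Call:
arm_command:
  commands:
    - [0, 0, 0.01, 0, 0, 0]
    - [0, 0, 0.02, 0, 0, 0]
    - [0, 0, 0.03, 0, 0, 0]
    - [0, 0, 0.03, 0, 0, 0]
    - [0, 0, 0.03, 0, 0, 0]

```text
clock: 57.8
position: [448.9, -363.7, 107.6]
eef_rot: [-0.0, 0.054, 0.999, 0.0]
contact_force: [1.3, 5.7, -1.9]
opening: 0.289
grasp_force: 59.0
```

Call:
arm_command:
  commands:
    - [0.028, -0.003, 0, 0, 0, 0]
    - [0.057, -0.006, -0.001, 0, 0, 0]
    - [0.085, -0.009, -0.004, 0, 0, 0]
    - [0.114, -0.012, -0.007, 0, 0, 0]
    - [0.142, -0.015, -0.011, 0, 0, 0]

```text
clock: 58.42
position: [469.0, -366.2, 105.6]
eef_rot: [-0.001, 0.054, 0.999, 0.0]
contact_force: [-5.0, 5.0, -1.2]
opening: 0.292
grasp_force: 59.1
```

Call:
arm_command:
  commands:
    - [0.03, -0.003, -0.007, 0, 0, 0]
    - [0.06, -0.006, -0.016, 0, 0, 0]
    - [0.089, -0.01, -0.027, 0, 0, 0]
    - [0.117, -0.013, -0.039, 0, 0, 0]
    - [0.145, -0.016, -0.051, 0, 0, 0]

```text
clock: 59.05
position: [492.2, -369.2, 98.3]
eef_rot: [0.0, 0.054, 0.999, -0.0]
contact_force: [-0.3, -0.6, -0.2]
opening: -0.001
grasp_force: 0.0
```

```bash
python3 ball.py 27 140
```

```text
{'clock': 59.05, 'position': [492.2, -369.18, 98.29], 'eef_rot': [0.0, 0.05, 1.0, -0.0], 'opening': -0.0, 'grasp_force': 0.0, 'contact_force': [-0.35, -0.58, -0.19]}
wrist [282, 206, 86, 91, 5861] [324.1 251.9] [ 461.8 -365.2  140. ]
scene [424, 178, 10, 12, 90] [428.3 183.5] [ 458.9 -362.3  140. ]
side [371, 166, 9, 12, 93] [375.1 171.3] [ 459.8 -368.9  140. ]
-0.45 [439.4 192.5] [387.9 177. ]
-0.2 [434.5 188.1] [382.2 174.6]
0 [430.2 185.4] [377.3 173.7]
0.2 [425.7 183.6] [372.3 173.7]
0.45 [420.3 182.5] [366.3 174.9]
```

Call:
arm_command:
  commands:
    - [0, 0, 0.2, 0, 0, 0]
    - [0, 0, 0.5, 0, 0, 0]
    - [-0.1, 0, 0.62, 0, 0, 0]
    - [-0.3, 0.03, 0.62, 0, 0, 0]
    - [-0.44, 0.04, 0.62, 0, 0, 0]

```text
clock: 59.82
position: [424.7, -362.7, 191.6]
eef_rot: [0.0, 0.054, 0.999, -0.0]
contact_force: [-1.2, 0.1, -0.1]
opening: -0.003
grasp_force: 0.0
```

```bash
python3 ball.py 28 142
```

```text
{'clock': 59.82, 'position': [424.65, -362.73, 191.62], 'eef_rot': [0.0, 0.05, 1.0, -0.0], 'opening': -0.0, 'grasp_force': 0.0, 'contact_force': [-1.2, 0.14, -0.14]}
wrist [308, 279, 39, 29, 462] [327.  289.9] [ 450.1 -362.1  142. ]
scene [422, 178, 12, 12, 95] [428.1 183.4] [ 458.5 -360.   142. ]
side [370, 166, 10, 12, 95] [375.  171.3] [ 460.3 -364.5  142. ]
-0.45 [439.4 192.5] [387.9 177. ]
-0.2 [434.5 188.1] [382.2 174.6]
0 [430.2 185.4] [377.3 173.7]
0.2 [425.7 183.6] [372.3 173.7]
0.45 [420.3 182.5] [366.3 174.9]
```

Call:
arm_command:
  commands:
    - [0, 0, -0.15, 0, 0, 0]
    - [0, 0, -0.3, 0, 0, 0]
    - [0, 0, -0.5, 0, 0, 0]
    - [0, 0, -0.62, 0, 0, 0]
    - [0, 0, -0.62, 0, 0, 0]

```text
clock: 60.6
position: [426.1, -362.1, 97.2]
eef_rot: [-0.001, 0.054, 0.999, 0.001]
contact_force: [0.3, 0.3, 0.7]
opening: 0.0
grasp_force: 0.0
```

Call:
arm_command:
  commands:
    - [0.03, -0.003, 0, 0, 0, 0]
    - [0.06, -0.006, 0, 0, 0, 0]
    - [0.09, -0.009, 0, 0, 0, 0]
    - [0.12, -0.012, 0, 0, 0, 0]
    - [0.12, -0.012, 0, 0, 0, 0]

```text
clock: 61.22
position: [444.4, -364.4, 98.3]
eef_rot: [0.0, 0.054, 0.999, -0.0]
contact_force: [0.4, 0.1, -0.5]
opening: -0.005
grasp_force: 0.0
```

```bash
python3 ball.py 29 142
```

```text
{'clock': 61.22, 'position': [444.37, -364.44, 98.28], 'eef_rot': [0.0, 0.05, 1.0, -0.0], 'opening': -0.0, 'grasp_force': 0.0, 'contact_force': [0.38, 0.15, -0.48]}
wrist [312, 404, 18, 35, 525] [320.4 421.4] [ 481.5 -369.   142. ]
scene [419, 177, 11, 12, 92] [424. 183.] [ 468.3 -354.7  142. ]
side [367, 167, 9, 11, 84] [371.6 171.8] [ 470.  -360.2  142. ]
-0.45 [439.4 192.5] [387.9 177. ]
-0.2 [434.5 188.1] [382.2 174.6]
0 [430.2 185.4] [377.3 173.7]
0.2 [425.7 183.6] [372.3 173.7]
0.45 [420.3 182.5] [366.3 174.9]
```

Call:
arm_command:
  commands:
    - [0.02, -0.002, 0, 0, 0, 0]
    - [0.04, -0.005, 0, 0, 0, 0]
    - [0.07, -0.008, 0, 0, 0, 0]
    - [0.1, -0.012, 0, 0, 0, 0]
    - [0.1, -0.012, 0, 0, 0, 0]

```text
clock: 62.0
position: [458.9, -366.2, 98.1]
eef_rot: [-0.0, 0.054, 0.999, 0.0]
contact_force: [-1.8, 0.3, 1.6]
opening: 0.001
grasp_force: 1.0
```

```bash
python3 ball.py 30 130
```

```text
{'clock': 62.0, 'position': [458.87, -366.2, 98.09], 'eef_rot': [-0.0, 0.05, 1.0, 0.0], 'opening': 0.0, 'grasp_force': 0.97, 'contact_force': [-1.83, 0.29, 1.64]}
wrist [314, 404, 13, 5, 56] [320.6 406. ] [ 498.8 -371.   130. ]
scene [415, 178, 10, 14, 107] [419.8 184.2] [ 480.9 -357.4  130. ]
side [358, 171, 20, 12, 96] [367.6 176.8] [ 481.1 -350.   130. ]
-0.45 [439.4 192.5] [387.9 177. ]
-0.2 [434.5 188.1] [382.2 174.6]
0 [430.2 185.4] [377.3 173.7]
0.2 [425.7 183.6] [372.3 173.7]
0.45 [420.3 182.5] [366.3 174.9]
```

Call:
arm_command:
  commands:
    - [0.01, -0.001, 0, 0, 0, 0]
    - [0.02, -0.002, 0, 0, 0, 0]
    - [0.03, -0.003, 0, 0, 0, 0]
    - [0.03, -0.003, 0, 0, 0, 0]
    - [0.03, -0.003, 0, 0, 0, 0]

```text
clock: 62.78
position: [460.8, -366.5, 97.7]
eef_rot: [-0.002, 0.055, 0.998, 0.001]
contact_force: [-15.4, 2.9, 5.6]
opening: 0.002
grasp_force: 7.9
```

```bash
python3 ball.py 31 128|head -4
```

```text
{'clock': 62.78, 'position': [460.83, -366.54, 97.73], 'eef_rot': [-0.0, 0.05, 1.0, 0.0], 'opening': 0.0, 'grasp_force': 7.88, 'contact_force': [-15.37, 2.85, 5.55]}
wrist [318, 404, 9, 3, 19] [322.1 404.7] [ 501.5 -370.8  128. ]
scene [414, 178, 11, 14, 105] [419.5 184. ] [ 483.  -359.7  128. ]
side [358, 171, 20, 11, 98] [367.4 176.7] [ 481.3 -354.7  128. ]
```

Call:
arm_command:
  commands:
    - [-0.05, 0, 0, 0, 0, 0]
    - [-0.15, 0.01, 0, 0, 0, 0]
    - [-0.2, 0.02, 0.1, 0, 0, 0]
    - [-0.2, 0.02, 0.4, 0, 0, 0]
    - [-0.2, 0.02, 0.7, 0, 0, 0]

```text
clock: 63.55
position: [433.2, -363.6, 205.7]
eef_rot: [0.0, 0.054, 0.999, -0.0]
contact_force: [0.3, -0.3, 1.2]
opening: -0.002
grasp_force: 0.0
```

Call:
arm_command:
  commands:
    - [0, 0, 0.4, 0, 0, 0]
    - [0.2, 0, 0.5, 0, 0, 0]
    - [0.5, -0.01, 0.5, 0, 0, 0]
    - [0.7, -0.02, 0.5, 0, 0, 0]
    - [0.7, -0.02, 0.5, 0, 0, 0]

```text
clock: 64.18
position: [540.0, -365.8, 278.7]
eef_rot: [0.0, 0.053, 0.999, 0.0]
contact_force: [0.7, 0.2, -0.7]
opening: -0.003
grasp_force: 0.0
```

```bash
python3 ball.py 32 128; python3 - <<'E'
from h import *
h=cv2.cvtColor(cv2.imread('pics/wrist32.png'),cv2.COLOR_BGR2HSV)
b=cv2.imread('pics/scene32.png')
P=lambda c:np.array([453.,-364,62])+(73+c)*(np.sin(.45)*np.array([.994,-.108,0])+np.cos(.45)*np.array([0,0,1]))
P0=np.array([453.,-364,62])+73*(np.sin(-.45)*np.array([.994,-.108,0])+np.cos(.45)*np.array([0,0,1]))
for c in (0,4,8,13): print(c,proj('scene32',P(c)),proj('side32',P(c)),P(c).round(1))
print('off ref: pred',proj('scene32',P0),proj('side32',P0),'obs scene0 (438.8,193.4) side0 (388.3,174.5)')
E
python3 bar.py 33; python3 -c "
from h import *
cups('wrist32',124)"
```

```text
{'clock': 64.18, 'position': [539.99, -365.77, 278.66], 'eef_rot': [0.0, 0.05, 1.0, 0.0], 'opening': -0.0, 'grasp_force': 0.0, 'contact_force': [0.74, 0.16, -0.72]}
wrist [293, 117, 36, 41, 1121] [310.7 137.8] [ 482.7 -367.6  128. ]
scene [415, 178, 11, 14, 113] [420.  184.2] [ 481.5 -360.   128. ]
side [357, 171, 22, 12, 110] [368.3 176.7] [ 478.8 -355.   128. ]
-0.45 [439.4 192.5] [387.9 177. ]
-0.2 [434.5 188.1] [382.2 174.6]
0 [430.2 185.4] [377.3 173.7]
0.2 [425.7 183.6] [372.3 173.7]
0.45 [420.3 182.5] [366.3 174.9]
0 [420.3 182.5] [366.3 174.9] [ 484.6 -367.4  127.7]
4 [420.  181.2] [365.8 173.7] [ 486.3 -367.6  131.3]
8 [419.6 180. ] [365.3 172.5] [ 488.  -367.8  134.9]
13 [419.2 178.3] [364.7 171.1] [ 490.2 -368.   139.4]
off ref: pred [439.4 192.5] [387.9 177. ] obs scene0 (438.8,193.4) side0 (388.3,174.5)
scene [508 117  13  20  59] ang -83.8 pt 360.0 -698.2
scene [339 171  64  37 413] ang -5.5 pt 549.7 -195.5
scene [357 198  24  20 373] ang -63.6 pt 509.1 -128.9
side [304 175  79  12 417] ang -5.8 pt 550.4 -195.8
side [329 195  24  17 324] ang -89.9 pt 548.1 -73.9
{'clock': 64.42, 'position': [537.67, -367.08, 278.97], 'eef_rot': [0.0, 0.05, 1.0, -0.0], 'opening': -0.0, 'grasp_force': 0.0, 'contact_force': [0.5, -0.65, 0.49]}
r (567.0, 210.0) r 143.6 bb 475 70 125 281 [ 560.2 -188.2  124. ] wid 10.900000000000091
```

```bash
python3 -c "
from workcell import close_job
print(close_job())"
```

```text
the job is handed in; nothing more can be done
None
```

The job is handed in with no verdict shown: the white, yellow and red cups are nested in the seat, the keeper bar reads home within about 0.005 rad, and the lever is at its on stop with the collar apparently down (cameras resolve its height to only a few mm). The ball slipped out of the grip twice during the swing, so I pushed the lever the rest of the way with the fingers shut.

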